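# Clear the sample pile onto its stations

## Robot

A 7-joint arm with a two-finger parallel gripper is mounted at the origin on the work surface. World frame = base frame: x ahead of the robot, y to its left, z up, the work surface at z = 0. Lengths are in m, angles in rad, forces in N, time in s.
With the tool pointing down it reaches from about 0.4 to 0.85 m from the base axis. Payload 10.4 kg.
Tool frame: the origin (TCP) lies midway between the tips of the shut fingers; the grasp point (between the pads) lies 19 mm behind it; x points along the fingers, z is the direction in which the jaws open and shut, and the axes are right-handed (so a half turn about x gives the same grasp; the last joint's range is limited). The gripper opens to 87 mm and grips with 3 to 60 N. Pads are 19 mm wide; open, the fingers measure 117 mm over their backs; the gripper's body (75 mm by 190 mm) begins 51 mm behind the grasp point.
Start: joints at [-1.165, 0.332, -0.065, 1.46, 0.022, 1.35, -0.088], TCP at [0.26, 0.568, 0.183] pointing down, gripper open.
Joint ranges: [-2.6, 2.6], [-0.5, 2.12], [-1.47, 1.34], [0.16, 2.42], [-1.27, 4.41], [0.06, 2.06], [-2.6, 2.6]. Speed limits (rad/s): [2.22, 2.22, 2.79, 2.79, 3.14, 3.14, 3.14].

## Interface

Orientations are given as a unit quaternion [x, y, z, w].
In Python, from plant import env, optics gives the robot as it stands.
- The arm moves only by the tool apply_moves, never from a script. Its argument "plan" is a list of rows, each an object with "slide": the shift along the tool's x, y, z in mm, a list of three; "yaw": the turn about the tool's x in rad; "grip": the finger opening in mm, from 0 to 87. A call has exactly 5 rows; each row is the pose to reach, as a shift and turn from the pose commanded when the call began, along the tool's axes at that moment; what a row does not reach only later rows make up. A row lasts 1/12 s, in which the tool goes at most 41.7 mm and 7.16 degrees, less where a joint would pass 70% of its speed; a pose out of reach is approached as far as the arm can. A call with a gripper value outside its range is refused whole. The fingers move at their own pace and stop on an object; the grip force is fixed at half the most. Time passes only in rows, so rows that repeat a pose let the fingers close, or fill a call up. It gives the time, the measured TCP pose, the force and the opening at its end, in the units of the state.
- env.state(): the state, without advancing time (a new reading comes with each control period).
- optics.snapshot(name): name is "side" or "top"; returns the picture (400x640x3 uint8, blue, green, red); there is no depth.
- optics.get_calibration(name): a dict with "vertical_fov" (degrees; the focal length in pixels is half the picture's height over the tangent of half this angle, whatever the lens; pixels are square), "cx", "cy" (the principal point, pixels), "extrinsics" (4x4, takes a point from camera to world coordinates). Camera axes: x right, y up, looking along -z (the intrinsics and any distortion apply to the point x, -y, -z); pixel columns grow to the right and rows downward; lengths in m; the calibration is good to about 2 mm. A picture is of the moment at which its call begins. get_calibration takes no time and is no camera call.
- env.sign_off(): hands the job in, once; it reports no verdict.
The state is a dict: "clock": time; "joints": joint angles; "qd": joint speeds; "joint_efforts": joint torques, N m; "position": TCP position; "ee_rot": TCP orientation; "ft_force": force on the tool from outside, world axes, zero at the start; "ft_torque": the same for the moment, N m; "grip_width": finger opening in m.
Only numpy, scipy, OpenCV 4.12 (cv2) and the standard library are available. Lean on these libraries where they do the work, as an engineer would, in place of code of your own. Each camera call takes 0.05 s, during which the arm holds its last target.

## Task

Take the pile on the lab bench apart and put each thing on its own station: stand the vial in the hole of the vial stand, put the small dish in the middle of the balance pan, the large dish in the middle of the stirrer plate, and lay the slide box flat inside the shallow tray. Keep the vial and the dishes upright all the while, and leave the beaker and the tip rack where they are.

Things in the scene. Friction and masses are not known exactly. Their poses are not given: they have to be found in the camera images.
- slide_box: Blue-grey closed plastic slide box, the bottom of the pile, resting on the bench at the start: 64 (x) x 110 (y) x 30 mm high, with a small steel clasp on one long side; about 0.22 kg. Origin at the centre of its underside, y along its length, z up. The pile is, from the bottom: slide box, large dish, small dish, vial, each resting centred (within 4 mm) on the one below.
- large_dish: Large round foil-wrapped Petri dish with lid (silver foil side and rim, beige top): diameter 60, height 18 mm, about 0.08 kg; rigid, one piece. Lies on the slide box at the start. Origin at the centre of its underside, z up.
- small_dish: Small round foil-wrapped Petri dish with lid, same look as the large one: diameter 40, height 14 mm, 0.04 kg; rigid, one piece. Lies on the large dish at the start. Origin at the centre of its underside, z up.
- vial: Amber glass vial with black cap: diameter 24 mm, height 48 mm with cap, 0.03 kg. Stands on the small dish at the start, on top of the pile. Origin at the centre of its underside, z up.
- vial_stand: Fixed square block of light wood, 76 x 76 x 25 mm high, with one round, dark-floored hole in the middle of its top, 38 mm wide and 15 mm deep (hole floor 10 mm above the bench): place of the vial. Origin on the bench under the centre of the hole.
- balance: Fixed compact balance: low dark grey housing 120 (x) x 110 (y) x 22 mm high, with a round steel pan of diameter 76 mm whose top is 30 mm above the bench, and a display strip on its -x side: place of the small dish. Origin on the bench under the centre of the pan; the housing reaches from x = -75 to +45 mm.
- stirrer: Fixed light grey magnetic stirrer, switched off: housing 110 x 110 x 28 mm high with a round flat dark grey plate of diameter 90 mm whose top is 36 mm above the bench, and a black knob on its -x side: place of the large dish. Origin on the bench under the centre of the plate; the housing reaches from x = -60 to +50 mm, the knob to -68 mm.
- slide_tray: Fixed shallow steel tray, outside 102 (x) x 148 (y) mm, walls 4 mm thick and 9 mm high, floor 3 mm above the bench (inside 94 x 140 mm): place of the slide box, lengthwise (box y along tray y, either way round). Origin on the bench under its centre.
- beaker: Bystander, loose: clear plastic beaker, 84 mm wide at the rim, 110 mm high, standing on the far side of the bench. Origin at the centre of its underside. Not to be moved.
- tip_rack: Bystander, loose: pipette tip rack, magenta base and orange top with rows of holes, 88 x 124 x 46 mm high, on the robot's right. Origin at the centre of its underside. Not to be moved.
Things that resemble listed ones, but are neither listed nor needed, are in the scene too. Leave any orange or red look-alike of the slide_tray alone.

How it is judged:
At the end, for the whole second after the job is handed in: Vial upright on the hole's floor, within 10 mm of its centre; small dish flat on the balance pan and large dish flat on the stirrer plate, each within 12 mm of the centre; slide box flat on the tray's floor, within its walls (23 mm of the centre); all at rest (horizontal distance between vial and vial_stand below 0.01 m and z of vial in the frame of vial_stand between 0.005 and 0.015 m and angle between each of vial, small_dish, large_dish, slide_box's own z axis and vertical below 0.08 rad and linear speed of each of vial, small_dish, large_dish, slide_box below 0.02 m/s and horizontal distance between small_dish and balance below 0.012 m and z of small_dish in the frame of balance between 0.025 and 0.035 m and horizontal distance between large_dish and stirrer below 0.012 m and z of large_dish in the frame of stirrer between 0.031 and 0.041 m and horizontal distance between slide_box and slide_tray below 0.023 m and z of slide_box in the frame of slide_tray between -0.002 and 0.008 m); the robot touches nothing.
It fails at once if the vial or a dish is tipped more than 35 degrees (angle between any of vial, small_dish, large_dish's own z axis and vertical above 0.61 rad).
It fails at once if the beaker or the tip rack is pushed more than 15 mm away (distance of any of beaker, tip_rack from where it was at the start of the episode above 0.015 m).
It also fails if it takes over 122 s, if anything falls off the work surface, if the arm or the gripper's body presses on something with over 40 N, if the wrist force passes 120 N, or if a joint passes its speed limit or range.

## Working session

There is one attempt and no reset: what is moved stays moved. The work goes in short steps, Python scripts to look and compute and a tool call to move; the robot and the scene stay as the last step left them, time stands still between calls to the robot, and variables do not carry over. Pictures are saved under pics/ and viewed, and the job is handed in when it is done.

Besides the shell and the picture viewer there is one more tool, called after ">>>" as name([rows], argument=value, ...), one row to a line, values as JSON. apply_moves: Moves the arm, as the interface text tells. Its arguments: {"type":"object","properties":{"plan":{"type":"array"}},"required":["plan"]}

```bash
ls; mkdir -p pics
python3 - <<'E'
from plant import env, optics
import cv2
s=env.state(); print({k:s[k] for k in ("clock","position","ee_rot","grip_width")})
for n in ("side","top"):
    c=optics.get_calibration(n); print(n,c)
    cv2.imwrite(f"pics/{n}0.png",optics.snapshot(n))
E
```

```text
pics
{'clock': 0.0, 'position': array([0.25970599, 0.5679822 , 0.18196206]), 'ee_rot': array([-0.38245851,  0.59535218,  0.3818673 ,  0.59452387]), 'grip_width': 0.08724617527107413}
side {'vertical_fov': 46.00217920341688, 'cx': 311.8893048692788, 'cy': 200.9189994889376, 'extrinsics': array([[-0.99605947,  0.0315273 , -0.08289483,  0.4453772 ],
       [-0.08649619, -0.55183899,  0.82945291,  1.11323762],
       [-0.01959419,  0.83335452,  0.55239145,  0.86306888],
       [ 0.        ,  0.        ,  0.        ,  1.        ]])}
top {'vertical_fov': 42.62415530836384, 'cx': 320.37093851147574, 'cy': 199.9208872884659, 'extrinsics': array([[-0.01878807,  0.98883333, -0.14783655,  0.33764532],
       [-0.99972173, -0.01647017,  0.01688753, -0.08940747],
       [ 0.01426406,  0.1481127 ,  0.98886762,  1.62011834],
       [ 0.        ,  0.        ,  0.        ,  1.        ]])}
```

View pics/side0.png

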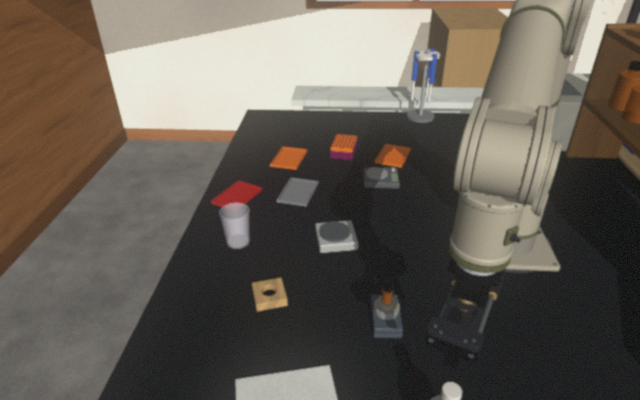

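View pics/top0.png

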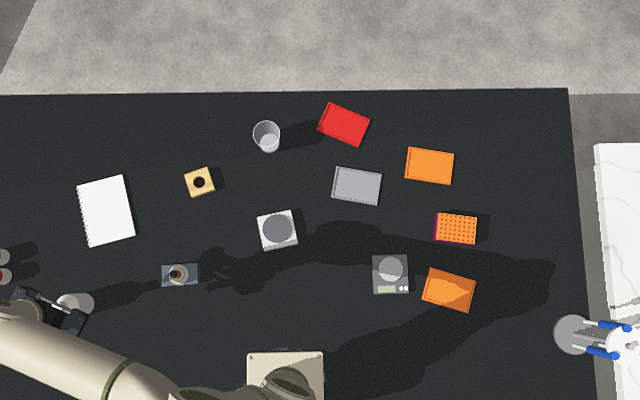

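Top view: pile (179,274), vial stand (199,182), stirrer (277,228), balance (390,272) and the tip rack (456,228). For the tray there are the grey steel one (356,186), red (344,125), orange (430,166) and (448,290), and a notebook (105,210). By description I take the grey one. Next are close crops.

Run:
```python
import cv2,numpy as np
t=cv2.imread("pics/top0.png"); s=cv2.imread("pics/side0.png")
def crop(im,x,y,w,h,f): return cv2.resize(im[y:y+h,x:x+w],None,fx=f,fy=f,interpolation=cv2.INTER_CUBIC)
a=crop(t,150,250,66,50,6)
b=crop(t,175,155,66,50,6)
c=crop(t,245,202,66,50,6)
d=crop(t,360,247,66,50,6)
cv2.imwrite("pics/c1.png",np.vstack([np.hstack([a,b]),np.hstack([c,d])]))
a=crop(t,322,160,66,50,6)
b=crop(s,360,285,66,50,6)
c=crop(s,237,267,66,50,6)
d=crop(s,307,212,66,50,6)
cv2.imwrite("pics/c2.png",np.vstack([np.hstack([a,b]),np.hstack([c,d])]))
```

```text
(no output)
```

View pics/c1.png

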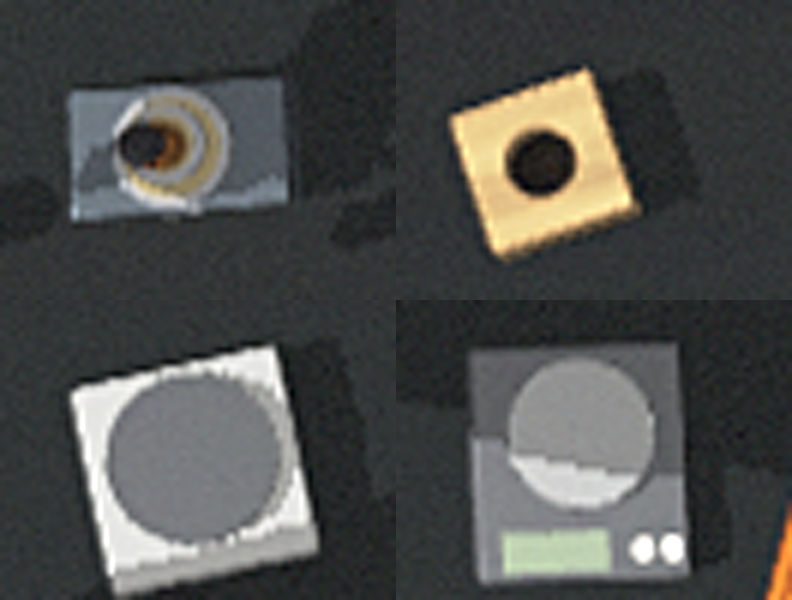

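View pics/c2.png

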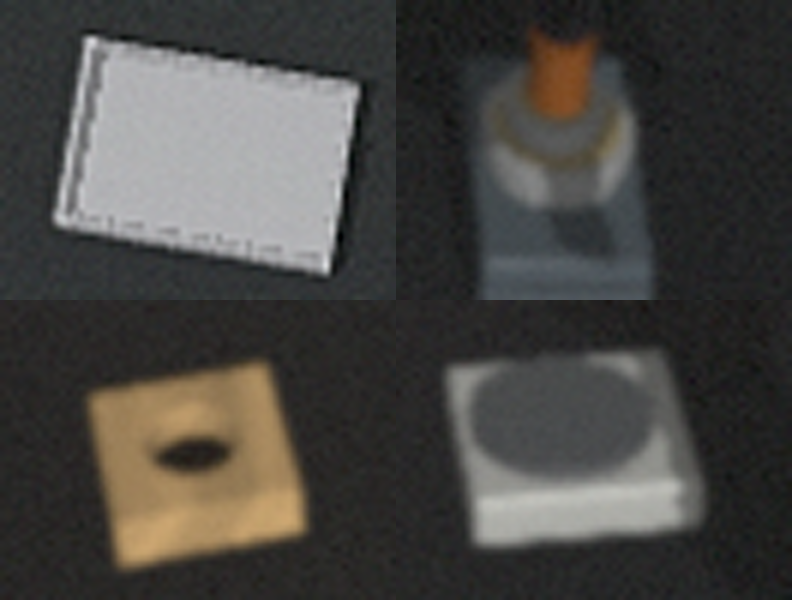

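```bash
cat > h.py <<'E'
import numpy as np, cv2, json
from plant import env, optics
def ray(name,u,v):
    c=optics.get_calibration(name); f=200/np.tan(np.radians(c["vertical_fov"])/2)
    E=np.array(c["extrinsics"]); d=E[:3,:3]@np.array([(u-c["cx"])/f,-(v-c["cy"])/f,-1]); return E[:3,3],d
def px(name,u,v,z):
    o,d=ray(name,u,v); return o+d*(z-o[2])/d[2]
def proj(name,p):
    c=optics.get_calibration(name); f=200/np.tan(np.radians(c["vertical_fov"])/2)
    E=np.array(c["extrinsics"]); q=E[:3,:3].T@(np.array(p)-E[:3,3]); return c["cx"]+f*q[0]/-q[2], c["cy"]-f*q[1]/-q[2]
def cr(x0,y0,X,Y,f=6): return x0+(X+.5)/f-.5, y0+(Y+.5)/f-.5
E
python3 - <<'E'
from h import *
np.set_printoptions(precision=4,suppress=True)
def P(n,pts,o,z,cam="top"):
    q=np.array([px(cam,*cr(*o,*p),z)[:2] for p in pts]); print(n,q.mean(0)); 
    if len(q)==4: 
        e=np.roll(q,-1,0)-q; print("  sides",np.linalg.norm(e,axis=1),"ang",np.degrees(np.arctan2(e[:,1],e[:,0])))
    return q
P("box",[(69,92),(285,77),(288,203),(72,218)],(150,250),.03)
P("cap",[(141,147)],(150,250),.11)
P("stand",[(450-396,117),(588-396,70),(636-396,210),(497-396,250)],(175,155),.025)
P("hole",[(540-396,162)],(175,155),.025)
P("stir4",[(106,460),(196,374),(288,460),(196,544)],(245,202),.036) if 0 else None
P("stirplate",[(106,460-300),(196,374-300),(288,460-300),(196,544-300)],(245,202),.036)
P("pan",[(508-396,132),(582-396,58),(654-396,132),(582-396,208)],(360,247),.03)
P("tray",[(88,36),(358,85),(330,274),(54,225)],(322,160),.009)
# side
P("S stand",[(88,398-300),(268,362-300),(306,495-300),(118,525-300)],(237,267),.025,"side")
P("S plate",[(470-396,415-300),(655-396,415-300),(562-396,358-300),(562-396,476-300)],(307,212),.036,"side")
P("S boxfront",[(480-396,265),(650-396,258)],(360,285),.03,"side")
print(proj("top",[.2597,.568,.182]),proj("side",[.2597,.568,.182]),proj("top",[0,0,0]),proj("side",[.26,.57,0.11]))
E
```

```text
box [0.3531 0.319 ]
  sides [0.11   0.0637 0.1093 0.0636] ang [ -87.0868 -177.677    92.8566    2.9116]
cap [0.3528 0.3166]
stand [0.6412 0.2647]
  sides [0.076  0.0798 0.075  0.0759] ang [ -71.4794 -160.8788  105.5053   19.9972]
hole [0.641  0.2662]
stirplate [0.4884 0.0184]
  sides [0.064  0.0655 0.0639 0.0638] ang [ -46.7498 -133.9914  131.6733   46.2604]
pan [ 0.3577 -0.3286]
  sides [0.0542 0.0524 0.054  0.0536] ang [ -46.841  -137.2378  134.4559   42.9736]
tray [ 0.6237 -0.2322]
  sides [0.1467 0.1034 0.1485 0.1041] ang [-101.4081  169.6541   78.8596  -11.3201]
S stand [0.6432 0.266 ]
  sides [0.0785 0.082  0.077  0.0768] ang [-159.7154  108.9808   16.3892  -69.8441]
S plate [0.4912 0.0236]
  sides [0.0892 0.0643 0.094  0.0644] ang [-176.5178  -43.143    92.6984  -43.6987]
S boxfront [0.3536 0.3722]
(np.float64(72.64067732045069), np.float64(310.1478194761163)) (np.float64(454.11916538041), np.float64(358.84698405887514)) (np.float64(285.2778028585617), np.float64(390.1202310756281)) (np.float64(448.26634491492416), np.float64(385.5875704288354))
```

```bash
cat >> h.py <<'E'
from scipy.spatial.transform import Rotation as Rn
np.set_printoptions(precision=4,suppress=True)
def go(tgt,jaw=None):
    s=env.state(); R=Rn.from_quat(s["ee_rot"]).as_matrix()
    print("t",round(s["clock"],2),"pos",np.array(s["position"]),"grip",round(s["grip_width"]*1e3,1),"F",np.array(s["ft_force"]),"x",R[:,0])
    cur=np.degrees(np.arctan2(R[1,2],R[0,2]))
    print("slide mm",R.T@(np.array(tgt)-s["position"])*1e3,"jaw dir",cur)
    if jaw is not None:
        d=(jaw-cur+90)%180-90
        # positive yaw about tool x (down) = negative world yaw
        print("yaw rad",np.radians(-d) if R[2,0]<0 else np.radians(d), "j7",s["joints"][6])
E
python3 -c "
from h import *
go([.353,.3175,.182],2.7)"
```

```text
t 0.1 pos [0.2597 0.568  0.182 ] grip 87.0 F [-0.4095  0.6991 -0.0734] x [-0.0004 -0.0012 -1.    ]
slide mm [   0.2939 -189.0176 -189.072 ] jaw dir 65.43110057599276
yaw rad 1.094864248450785 j7 -0.08852980630467973
```

>>> apply_moves([
  {"slide": [0, -19, -19], "yaw": 0.11, "grip": 87},
  {"slide": [0, -38, -38], "yaw": 0.22, "grip": 87},
  {"slide": [0, -57, -57], "yaw": 0.33, "grip": 87},
  {"slide": [0, -76, -76], "yaw": 0.44, "grip": 87},
  {"slide": [0, -95, -95], "yaw": 0.55, "grip": 87},
])

```text
clock: 0.52
position: [0.3069, 0.4411, 0.1824]
ee_rot: [-0.205, 0.677, 0.204, 0.677]
ft_force: [-0.2, -0.5, -0.3]
grip_width: 0.0875
```

```bash
python3 -c "
from h import *
go([.353,.3175,.182],2.7)"
```

```text
t 0.52 pos [0.3069 0.4411 0.1824] grip 87.5 F [-0.2052 -0.4656 -0.2955] x [-0.0004 -0.0004 -1.    ]
slide mm [   0.3935 -128.4265  -30.0375] jaw dir 33.607893841792205
yaw rad 0.5394445123961533 j7 -0.4559271552838349
```

>>> apply_moves([
  {"slide": [0, -32, -7.5], "yaw": 0.11, "grip": 87},
  {"slide": [0, -64, -15], "yaw": 0.22, "grip": 87},
  {"slide": [0, -96, -22.5], "yaw": 0.33, "grip": 87},
  {"slide": [0, -128, -30], "yaw": 0.44, "grip": 87},
  {"slide": [0, -128, -30], "yaw": 0.54, "grip": 87},
])

```text
clock: 0.93
position: [0.3562, 0.3135, 0.1828]
ee_rot: [-0.014, 0.707, 0.013, 0.707]
ft_force: [0.8, 0.5, -0.9]
grip_width: 0.0869
```

Run:
```python
from h import *
t=optics.snapshot("top");s=optics.snapshot("side")
go([.353,.3175,.086],2.7)
def crop(im,x,y,w,h,f): return cv2.resize(im[y:y+h,x:x+w],None,fx=f,fy=f,interpolation=cv2.INTER_CUBIC)
cv2.imwrite("pics/c3.png",np.hstack([crop(t,130,230,100,80,4),crop(s,330,240,100,100,4)[40:360]]))
print(proj("side",[.353,.3175,.182]))
```

```text
t 1.03 pos [0.3537 0.3186 0.1828] grip 87.0 F [-0.5901 -0.4164 -0.1939] x [-0.0001  0.0004 -1.    ]
slide mm [96.8019 -1.0715 -0.7518] jaw dir 2.7296474968328064
yaw rad 0.0005174464347070979 j7 -0.7810941100772516
(np.float64(391.6757073276275), np.float64(261.091049943746))
```

View pics/c3.png

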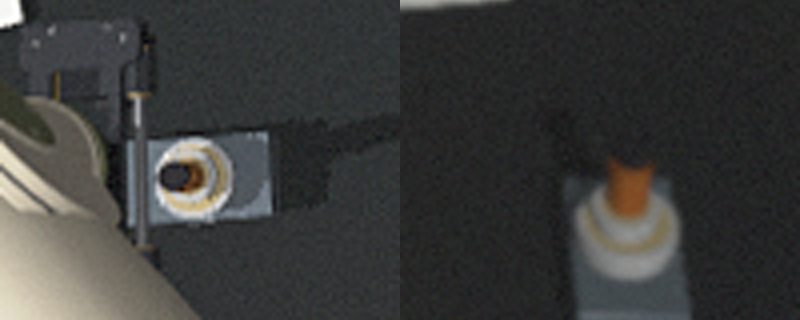

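Run:
```python
from h import *
t=optics.snapshot("top");s=optics.snapshot("side")
cv2.imwrite("pics/s4.png",s); cv2.imwrite("pics/t4.png",t)
```

```text
(no output)
```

View pics/s4.png

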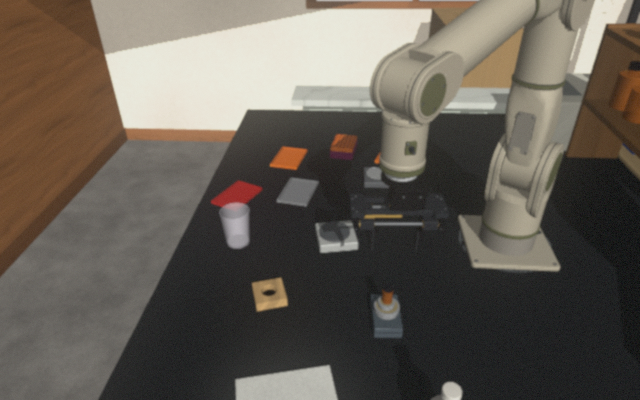

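View pics/t4.png

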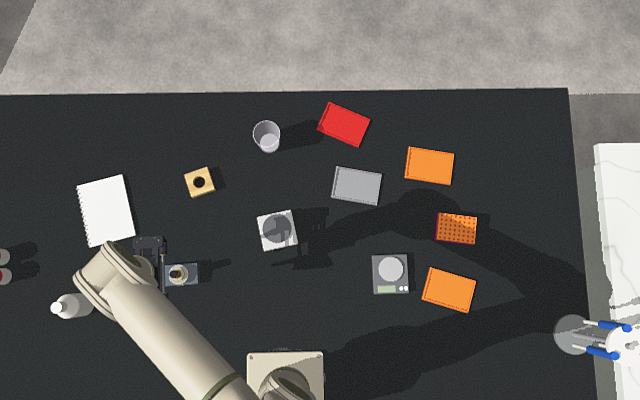

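Side picture: the fingertips at (373,250) and (418,250) straddle the vial's line, vial at (387,296). This agrees with the projected TCP. Checking the vial position from both cameras before going down.

Run:
```python
from h import *
for z in (.110,.086,.062): print(z,proj("top",[.353,.3175,z]),proj("side",[.353,.3175,z]))
print(px("side",387.5,297,.085))
t=cv2.imread("pics/t4.png");s=cv2.imread("pics/s4.png")
def crop(im,x,y,w,h,f): return cv2.resize(im[y:y+h,x:x+w],None,fx=f,fy=f,interpolation=cv2.INTER_CUBIC)
cv2.imwrite("pics/c5.png",np.hstack([crop(t,160,255,40,40,10),crop(s,365,280,40,40,10)]))
```

```text
0.11 (np.float64(172.76925304987168), np.float64(274.02295773739564)) (np.float64(389.3276219529373), np.float64(285.31165401128555))
0.086 (np.float64(174.96934542008174), np.float64(274.0650637955247)) (np.float64(388.5833009019942), np.float64(292.9893584373457))
0.062 (np.float64(177.10145785935563), np.float64(274.10586883240455)) (np.float64(387.8570052457686), np.float64(300.4811301229202))
[0.3559 0.3295 0.085 ]
```

View pics/c5.png

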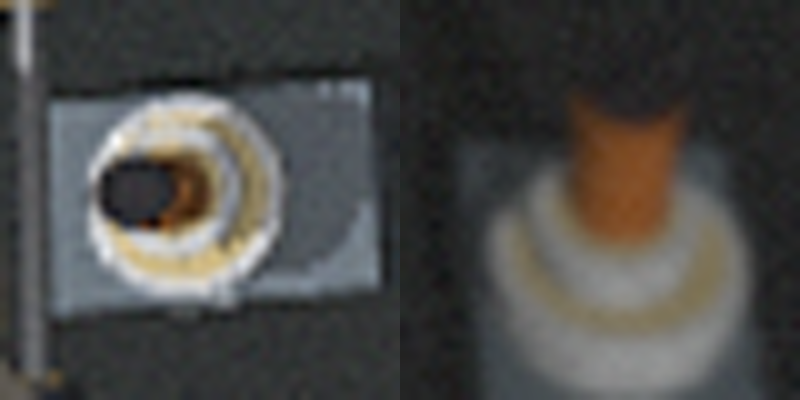

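The vial axis is at u≈387.7 in the side view (predicted 388.2), so I am going down.

>>> apply_moves([
  {"slide": [25, -1, -0.5], "yaw": 0, "grip": 87},
  {"slide": [50, -1, -0.5], "yaw": 0, "grip": 87},
  {"slide": [75, -1, -0.5], "yaw": 0, "grip": 87},
  {"slide": [90, -1, -0.5], "yaw": 0, "grip": 87},
  {"slide": [96.5, -1, -0.5], "yaw": 0, "grip": 87},
])

```text
clock: 1.55
position: [0.3511, 0.3185, 0.0837]
ee_rot: [-0.021, 0.708, 0.019, 0.706]
ft_force: [-0.8, 0.6, 0.0]
grip_width: 0.0871
```

>>> apply_moves([
  {"slide": [0, 0, 0], "yaw": 0, "grip": 22},
  {"slide": [0, 0, 0], "yaw": 0, "grip": 22},
  {"slide": [0, 0, 0], "yaw": 0, "grip": 22},
  {"slide": [0, 0, 0], "yaw": 0, "grip": 22},
  {"slide": [0, 0, 0], "yaw": 0, "grip": 22},
])

```text
clock: 1.97
position: [0.3532, 0.3191, 0.0871]
ee_rot: [-0.018, 0.707, 0.019, 0.707]
ft_force: [0.4, -0.7, 0.4]
grip_width: 0.0616
```

>>> apply_moves([
  {"slide": [0, 0, 0], "yaw": 0, "grip": 10},
  {"slide": [0, 0, 0], "yaw": 0, "grip": 10},
  {"slide": [0, 0, 0], "yaw": 0, "grip": 10},
  {"slide": [0, 0, 0], "yaw": 0, "grip": 10},
  {"slide": [0, 0, 0], "yaw": 0, "grip": 10},
])

```text
clock: 2.38
position: [0.3528, 0.3186, 0.0863]
ee_rot: [-0.018, 0.707, 0.018, 0.707]
ft_force: [0.7, -0.2, 0.3]
grip_width: 0.0283
```

>>> apply_moves([
  {"slide": [0, 0, 0], "yaw": 0, "grip": 10},
  {"slide": [0, 0, 0], "yaw": 0, "grip": 10},
  {"slide": [0, 0, 0], "yaw": 0, "grip": 10},
  {"slide": [0, 0, 0], "yaw": 0, "grip": 10},
  {"slide": [0, 0, 0], "yaw": 0, "grip": 10},
])

```text
clock: 2.8
position: [0.3528, 0.3186, 0.0862]
ee_rot: [-0.018, 0.707, 0.018, 0.707]
ft_force: [0.2, 0.5, 0.4]
grip_width: 0.0102
```

>>> apply_moves([
  {"slide": [-15, 0, 0], "yaw": 0, "grip": 10},
  {"slide": [-35, 0, 0], "yaw": 0, "grip": 10},
  {"slide": [-60, 0, 0], "yaw": 0, "grip": 10},
  {"slide": [-80, 0, 0], "yaw": 0, "grip": 10},
  {"slide": [-90, 0, 0], "yaw": 0, "grip": 10},
])

```text
clock: 3.22
position: [0.3536, 0.3193, 0.1788]
ee_rot: [-0.017, 0.706, 0.019, 0.708]
ft_force: [0.1, -0.0, -0.4]
grip_width: 0.0102
```

Run:
```python
from h import *
t=optics.snapshot("top");s=optics.snapshot("side")
go([.642,.266,.150])
def crop(im,x,y,w,h,f): return cv2.resize(im[y:y+h,x:x+w],None,fx=f,fy=f,interpolation=cv2.INTER_CUBIC)
cv2.imwrite("pics/c6.png",np.hstack([crop(t,130,230,100,100,4),crop(s,335,240,100,100,4)]))
```

```text
t 3.32 pos [0.3535 0.3193 0.1776] grip 10.0 F [ 0.6821 -0.6975 -0.1804] x [ 0.0018  0.0024 -1.    ]
slide mm [ 27.9902 -68.2756 285.2861] jaw dir 2.977320046386483
```

View pics/c6.png

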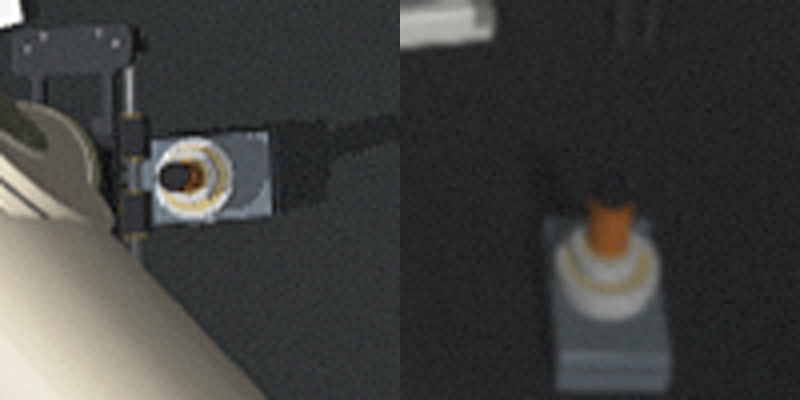

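The grip was empty: opening 10 mm, vial still standing on the pile. In the side view the tips, at about (394,250), look higher than the projected TCP. I am measuring where the gripper actually is.

Run:
```python
from h import *
t=optics.snapshot("top");s=optics.snapshot("side")
cv2.imwrite("pics/t7.png",t);cv2.imwrite("pics/s7.png",s)
p=env.state()["position"]
for dz in (0,.02,.04,.07,.1): print(dz,proj("top",p+[0,0,dz]),proj("side",p+[0,0,dz]))
def crop(im,x,y,w,h,f): return cv2.resize(cv2.convertScaleAbs(cv2.LUT(im[y:y+h,x:x+w],(255*(np.arange(256)/255)**.5).astype(np.uint8))),None,fx=f,fy=f,interpolation=cv2.INTER_CUBIC)
cv2.imwrite("pics/c7.png",np.hstack([crop(t,120,210,80,100,5),crop(s,350,180,80,100,5)]))
```

```text
0 (np.float64(166.144404589477), np.float64(274.0853537672712)) (np.float64(391.69079490820513), np.float64(263.70458605094296))
0.02 (np.float64(164.0766406118325), np.float64(274.04844445038975)) (np.float64(392.3737032548721), np.float64(256.69033116259425))
0.04 (np.float64(161.94980600422895), np.float64(274.01048073048014)) (np.float64(393.07155764771124), np.float64(249.52256317408091))
0.07 (np.float64(158.6431383392876), np.float64(273.9514571446229)) (np.float64(394.14745430626317), np.float64(238.4718659122316))
0.1 (np.float64(155.188432767212), np.float64(273.88979110146204)) (np.float64(395.25987025820564), np.float64(227.04607346603845))
```

View pics/c7.png

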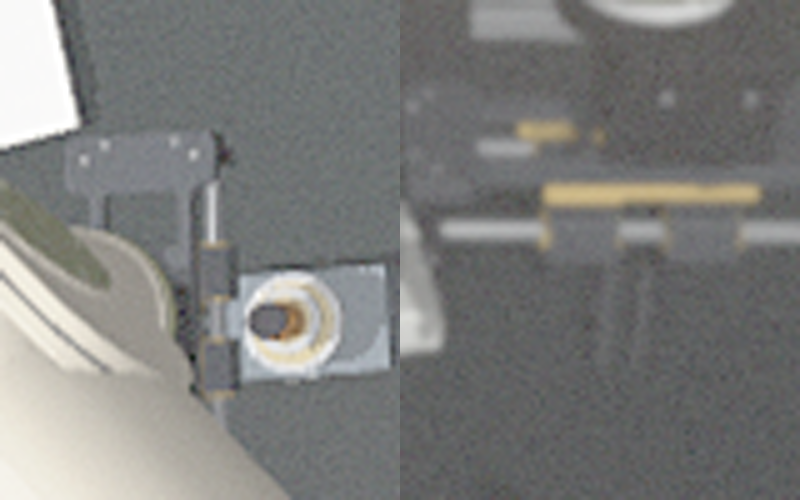

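Run:
```python
from h import *
s=np.mean([optics.snapshot("side").astype(float) for _ in range(8)],0)
t=np.mean([optics.snapshot("top").astype(float) for _ in range(6)],0)
np.save("s8.npy",s);np.save("t8.npy",t)
def crop(im,x,y,w,h,f): return cv2.resize(np.clip(im[y:y+h,x:x+w]*2.5-20,0,255).astype(np.uint8),None,fx=f,fy=f,interpolation=cv2.INTER_CUBIC)
cv2.imwrite("pics/c8.png",np.hstack([crop(t,140,240,40,60,10),crop(s,375,220,40,60,10)]))
```

```text
(no output)
```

View pics/c8.png

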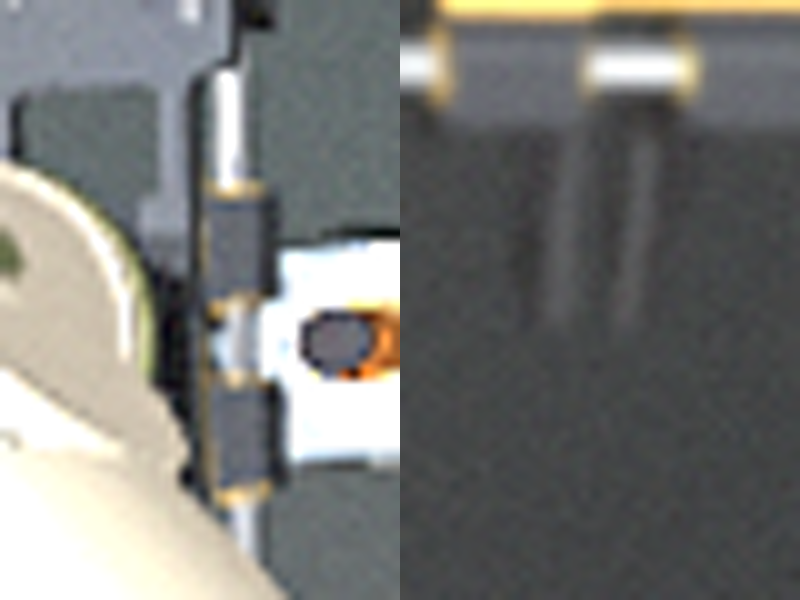

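>>> apply_moves([
  {"slide": [0, -30, 0], "yaw": 0, "grip": 10},
  {"slide": [0, -65, 0], "yaw": 0, "grip": 10},
  {"slide": [0, -100, 0], "yaw": 0, "grip": 10},
  {"slide": [0, -120, 0], "yaw": 0, "grip": 10},
  {"slide": [0, -130, 0], "yaw": 0, "grip": 10},
])

```text
clock: 4.53
position: [0.3599, 0.1862, 0.1764]
ee_rot: [-0.017, 0.707, 0.018, 0.707]
ft_force: [-0.5, 0.0, 0.4]
grip_width: 0.0102
```

>>> apply_moves([
  {"slide": [25, 0, 0], "yaw": 0, "grip": 10},
  {"slide": [55, 0, 0], "yaw": 0, "grip": 10},
  {"slide": [80, 0, 0], "yaw": 0, "grip": 10},
  {"slide": [100, 0, 0], "yaw": 0, "grip": 10},
  {"slide": [110, 0, 0], "yaw": 0, "grip": 10},
])

```text
clock: 4.95
position: [0.3584, 0.1885, 0.064]
ee_rot: [-0.019, 0.708, 0.018, 0.706]
ft_force: [-0.8, -1.1, 0.2]
grip_width: 0.0102
```

Run:
```python
from h import *
s=np.mean([optics.snapshot("side").astype(float) for _ in range(8)],0)
t=optics.snapshot("top").astype(float)
go([.354,.19,.04])
p=env.state()["position"]
print(proj("side",p),proj("top",p),proj("side",p*[1,1,0]))
u,v=map(int,proj("side",p))
def crop(im,x,y,w,h,f): return cv2.resize(np.clip(im[y:y+h,x:x+w]*2.5-20,0,255).astype(np.uint8),None,fx=f,fy=f,interpolation=cv2.INTER_CUBIC)
print(u,v)
cv2.imwrite("pics/c9.png",np.hstack([crop(s,u-40,v-50,80,80,7)]))
cv2.imwrite("pics/t9.png",t)
```

```text
t 5.4 pos [0.3601 0.1892 0.0671] grip 10.2 F [0.2754 0.3568 1.4013] x [ 0.0012  0.0012 -1.    ]
slide mm [27.085   1.0822 -6.1019] jaw dir 2.980211171180335
(np.float64(382.7913017739869), np.float64(262.2554927392434)) (np.float64(219.76553962508245), np.float64(270.88418231695164)) (np.float64(381.1666221919428), np.float64(281.72680185809844))
382 262[ WARN:0@19.093] global loadsave.cpp:1063 imwrite_ Unsupported depth image for selected encoder is fallbacked to CV_8U.
```

View pics/c9.png

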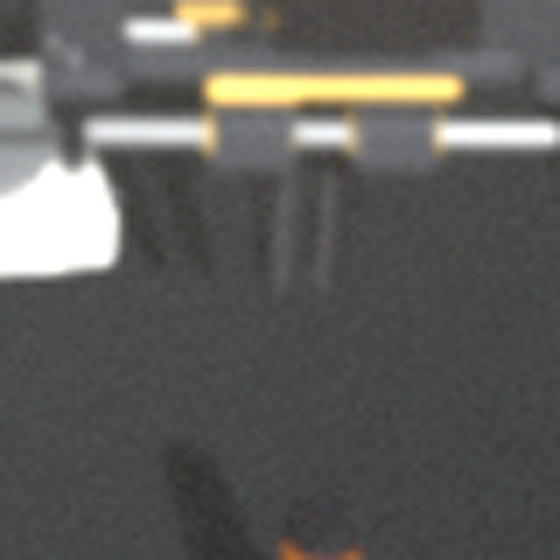

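View pics/t9.png

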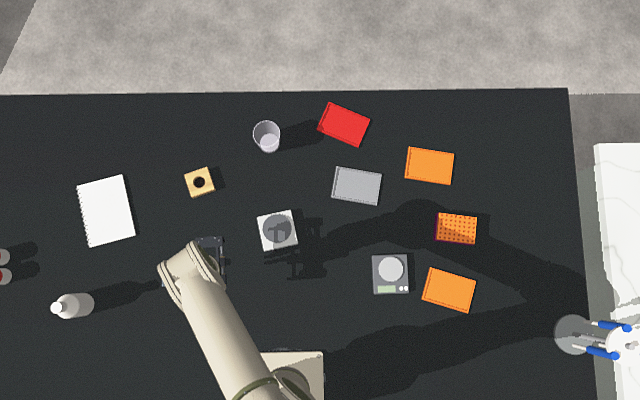

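>>> apply_moves([
  {"slide": [12, 0, 0], "yaw": 0, "grip": 10},
  {"slide": [24, 0, 0], "yaw": 0, "grip": 10},
  {"slide": [36, 0, 0], "yaw": 0, "grip": 10},
  {"slide": [46, 0, 0], "yaw": 0, "grip": 10},
  {"slide": [50, 0, 0], "yaw": 0, "grip": 10},
])

```text
clock: 5.82
position: [0.3592, 0.1885, 0.0155]
ee_rot: [-0.019, 0.707, 0.018, 0.707]
ft_force: [-0.1, -0.3, -0.1]
grip_width: 0.0103
```

Run:
```python
from h import *
s=np.mean([optics.snapshot("side").astype(float) for _ in range(8)],0)
go([.354,.19,.0])
p=env.state()["position"]
print(proj("side",p),proj("side",p*[1,1,0]))
u,v=382,262
def crop(im,x,y,w,h,f): return cv2.resize(np.clip(im[y:y+h,x:x+w]*2.5-20,0,255).astype(np.uint8),None,fx=f,fy=f,interpolation=cv2.INTER_CUBIC)
cv2.imwrite("pics/c10.png",np.hstack([crop(s,u-40,v-40,80,80,7)]))
```

```text
t 6.22 pos [0.3599 0.189  0.0168] grip 9.6 F [0.6809 0.4159 0.8351] x [ 0.0007  0.0008 -1.    ]
slide mm [16.7625  1.2511 -5.8684] jaw dir 2.9793322742759725
(np.float64(381.6401481676563), np.float64(276.9323429933494)) (np.float64(381.24280605794314), np.float64(281.68777468482546))
```

View pics/c10.png

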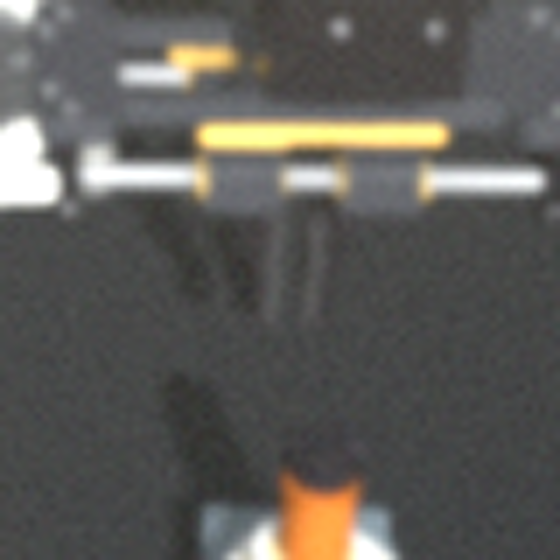

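The shadow gap and the tips (v=268 against 277 expected) both say the tips are about 30 mm higher than reported. I am checking by a slow touch on the free bench.

>>> apply_moves([
  {"slide": [6, 0, 0], "yaw": 0, "grip": 10},
  {"slide": [10, 0, 0], "yaw": 0, "grip": 10},
  {"slide": [14, 0, 0], "yaw": 0, "grip": 10},
  {"slide": [14, 0, 0], "yaw": 0, "grip": 10},
  {"slide": [14, 0, 0], "yaw": 0, "grip": 10},
])

```text
clock: 6.63
position: [0.3593, 0.1885, 0.0019]
ee_rot: [-0.019, 0.707, 0.018, 0.707]
ft_force: [-0.8, -0.6, 0.4]
grip_width: 0.01
```

>>> apply_moves([
  {"slide": [3, 0, 0], "yaw": 0, "grip": 10},
  {"slide": [6, 0, 0], "yaw": 0, "grip": 10},
  {"slide": [8, 0, 0], "yaw": 0, "grip": 10},
  {"slide": [8, 0, 0], "yaw": 0, "grip": 10},
  {"slide": [8, 0, 0], "yaw": 0, "grip": 10},
])

```text
clock: 7.05
position: [0.3595, 0.1887, -0.0059]
ee_rot: [-0.018, 0.707, 0.018, 0.707]
ft_force: [0.3, -0.5, -1.0]
grip_width: 0.0096
```

>>> apply_moves([
  {"slide": [3, 0, 0], "yaw": 0, "grip": 10},
  {"slide": [6, 0, 0], "yaw": 0, "grip": 10},
  {"slide": [8, 0, 0], "yaw": 0, "grip": 10},
  {"slide": [8, 0, 0], "yaw": 0, "grip": 10},
  {"slide": [8, 0, 0], "yaw": 0, "grip": 10},
])

```text
clock: 7.47
position: [0.3595, 0.1886, -0.0139]
ee_rot: [-0.018, 0.707, 0.018, 0.707]
ft_force: [0.1, 0.4, 0.5]
grip_width: 0.01
```

>>> apply_moves([
  {"slide": [1, 0, 0], "yaw": 0, "grip": 10},
  {"slide": [2, 0, 0], "yaw": 0, "grip": 10},
  {"slide": [3, 0, 0], "yaw": 0, "grip": 10},
  {"slide": [4, 0, 0], "yaw": 0, "grip": 10},
  {"slide": [4, 0, 0], "yaw": 0, "grip": 10},
])

```text
clock: 7.88
position: [0.3595, 0.1887, -0.0179]
ee_rot: [-0.018, 0.707, 0.018, 0.707]
ft_force: [0.2, 0.2, 0.4]
grip_width: 0.01
```

>>> apply_moves([
  {"slide": [1, 0, 0], "yaw": 0, "grip": 10},
  {"slide": [2, 0, 0], "yaw": 0, "grip": 10},
  {"slide": [3, 0, 0], "yaw": 0, "grip": 10},
  {"slide": [3, 0, 0], "yaw": 0, "grip": 10},
  {"slide": [3, 0, 0], "yaw": 0, "grip": 10},
])

```text
clock: 8.3
position: [0.3596, 0.1888, -0.0208]
ee_rot: [-0.018, 0.707, 0.018, 0.707]
ft_force: [0.3, 1.0, 0.1]
grip_width: 0.0102
```

>>> apply_moves([
  {"slide": [1, 0, 0], "yaw": 0, "grip": 10},
  {"slide": [2, 0, 0], "yaw": 0, "grip": 10},
  {"slide": [2, 0, 0], "yaw": 0, "grip": 10},
  {"slide": [2, 0, 0], "yaw": 0, "grip": 10},
  {"slide": [2, 0, 0], "yaw": 0, "grip": 10},
])

```text
clock: 8.72
position: [0.3596, 0.1887, -0.0228]
ee_rot: [-0.018, 0.707, 0.018, 0.707]
ft_force: [-0.3, -0.5, 0.4]
grip_width: 0.0101
```

>>> apply_moves([
  {"slide": [1, 0, 0], "yaw": 0, "grip": 10},
  {"slide": [2, 0, 0], "yaw": 0, "grip": 10},
  {"slide": [2, 0, 0], "yaw": 0, "grip": 10},
  {"slide": [2, 0, 0], "yaw": 0, "grip": 10},
  {"slide": [2, 0, 0], "yaw": 0, "grip": 10},
])

```text
clock: 9.13
position: [0.3596, 0.1888, -0.0248]
ee_rot: [-0.018, 0.707, 0.018, 0.707]
ft_force: [0.3, -0.3, 0.6]
grip_width: 0.0097
```

>>> apply_moves([
  {"slide": [1, 0, 0], "yaw": 0, "grip": 10},
  {"slide": [2, 0, 0], "yaw": 0, "grip": 10},
  {"slide": [2, 0, 0], "yaw": 0, "grip": 10},
  {"slide": [2, 0, 0], "yaw": 0, "grip": 10},
  {"slide": [2, 0, 0], "yaw": 0, "grip": 10},
])

```text
clock: 9.55
position: [0.3596, 0.1887, -0.0268]
ee_rot: [-0.018, 0.707, 0.018, 0.707]
ft_force: [-0.2, 1.2, -0.4]
grip_width: 0.01
```

Run:
```python
from h import *
s=np.mean([optics.snapshot("side").astype(float) for _ in range(8)],0)
go([.354,.19,.0])
p=env.state()["position"]
print(proj("side",p),proj("side",p*[1,1,0]))
u,v=382,262
def crop(im,x,y,w,h,f): return cv2.resize(np.clip(im[y:y+h,x:x+w]*2.5-20,0,255).astype(np.uint8),None,fx=f,fy=f,interpolation=cv2.INTER_CUBIC)
cv2.imwrite("pics/c11.png",np.hstack([crop(s,u-40,v-40,80,80,7)]))
```

```text
t 9.95 pos [ 0.3596  0.1888 -0.0267] grip 9.8 F [ 0.3108 -0.6289 -0.4066] x [ 0.0001  0.0001 -1.    ]
slide mm [-26.7333   1.5218  -5.5624] jaw dir 2.979250527988821
(np.float64(380.72327153906235), np.float64(289.0576585378045)) (np.float64(381.34577230929443), np.float64(281.6212636542107))
```

View pics/c11.png

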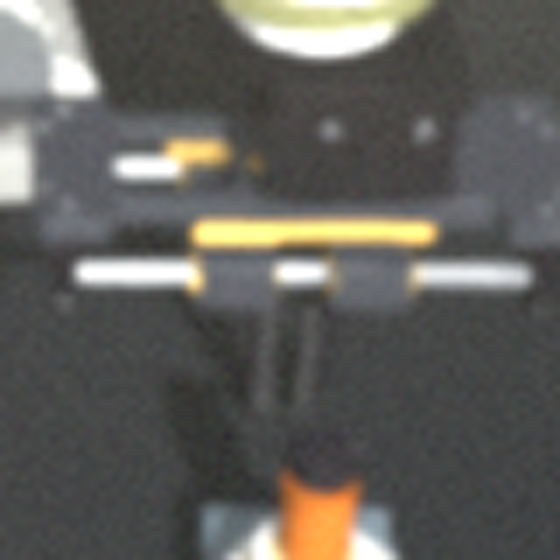

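>>> apply_moves([
  {"slide": [1, 0, 0], "yaw": 0, "grip": 10},
  {"slide": [2, 0, 0], "yaw": 0, "grip": 10},
  {"slide": [2, 0, 0], "yaw": 0, "grip": 10},
  {"slide": [2, 0, 0], "yaw": 0, "grip": 10},
  {"slide": [2, 0, 0], "yaw": 0, "grip": 10},
])

```text
clock: 10.37
position: [0.3596, 0.1888, -0.0288]
ee_rot: [-0.018, 0.707, 0.018, 0.707]
ft_force: [0.0, -0.2, 0.9]
grip_width: 0.0105
```

>>> apply_moves([
  {"slide": [1, 0, 0], "yaw": 0, "grip": 10},
  {"slide": [2, 0, 0], "yaw": 0, "grip": 10},
  {"slide": [2, 0, 0], "yaw": 0, "grip": 10},
  {"slide": [2, 0, 0], "yaw": 0, "grip": 10},
  {"slide": [2, 0, 0], "yaw": 0, "grip": 10},
])

```text
clock: 10.78
position: [0.3596, 0.1888, -0.0308]
ee_rot: [-0.018, 0.707, 0.018, 0.707]
ft_force: [0.4, -0.8, -0.0]
grip_width: 0.0101
```

>>> apply_moves([
  {"slide": [1, 0, 0], "yaw": 0, "grip": 10},
  {"slide": [2, 0, 0], "yaw": 0, "grip": 10},
  {"slide": [2, 0, 0], "yaw": 0, "grip": 10},
  {"slide": [2, 0, 0], "yaw": 0, "grip": 10},
  {"slide": [2, 0, 0], "yaw": 0, "grip": 10},
])

```text
clock: 11.2
position: [0.3596, 0.1887, -0.0328]
ee_rot: [-0.018, 0.707, 0.018, 0.707]
ft_force: [-0.2, 0.1, 0.7]
grip_width: 0.0101
```

>>> apply_moves([
  {"slide": [1, 0, 0], "yaw": 0, "grip": 10},
  {"slide": [2, 0, 0], "yaw": 0, "grip": 10},
  {"slide": [2, 0, 0], "yaw": 0, "grip": 10},
  {"slide": [2, 0, 0], "yaw": 0, "grip": 10},
  {"slide": [2, 0, 0], "yaw": 0, "grip": 10},
])

```text
clock: 11.62
position: [0.3596, 0.1887, -0.0348]
ee_rot: [-0.018, 0.707, 0.018, 0.707]
ft_force: [0.1, -0.0, -0.1]
grip_width: 0.0097
```

>>> apply_moves([
  {"slide": [1, 0, 0], "yaw": 0, "grip": 10},
  {"slide": [2, 0, 0], "yaw": 0, "grip": 10},
  {"slide": [2, 0, 0], "yaw": 0, "grip": 10},
  {"slide": [2, 0, 0], "yaw": 0, "grip": 10},
  {"slide": [2, 0, 0], "yaw": 0, "grip": 10},
])

```text
clock: 12.03
position: [0.3596, 0.1888, -0.0368]
ee_rot: [-0.018, 0.707, 0.018, 0.707]
ft_force: [-0.1, 0.3, -0.3]
grip_width: 0.0099
```

>>> apply_moves([
  {"slide": [1, 0, 0], "yaw": 0, "grip": 10},
  {"slide": [2, 0, 0], "yaw": 0, "grip": 10},
  {"slide": [2, 0, 0], "yaw": 0, "grip": 10},
  {"slide": [2, 0, 0], "yaw": 0, "grip": 10},
  {"slide": [2, 0, 0], "yaw": 0, "grip": 10},
])

```text
clock: 12.45
position: [0.3596, 0.1887, -0.0388]
ee_rot: [-0.018, 0.707, 0.018, 0.707]
ft_force: [-0.0, -0.1, -0.7]
grip_width: 0.01
```

Run:
```python
from h import *
s=np.mean([optics.snapshot("side").astype(float) for _ in range(8)],0)
go([.354,.19,.0])
u,v=382,262
def crop(im,x,y,w,h,f): return cv2.resize(np.clip(im[y:y+h,x:x+w]*2.5-20,0,255).astype(np.uint8),None,fx=f,fy=f,interpolation=cv2.INTER_CUBIC)
cv2.imwrite("pics/c12.png",np.hstack([crop(s,u-40,v-40,80,80,7)]))
```

```text
t 12.85 pos [ 0.3596  0.1888 -0.0387] grip 9.8 F [-0.5079  0.0294 -0.3596] x [ 0.0001  0.0001 -1.    ]
slide mm [-38.7334   1.5371  -5.5463] jaw dir 2.9799849059904813
```

View pics/c12.png

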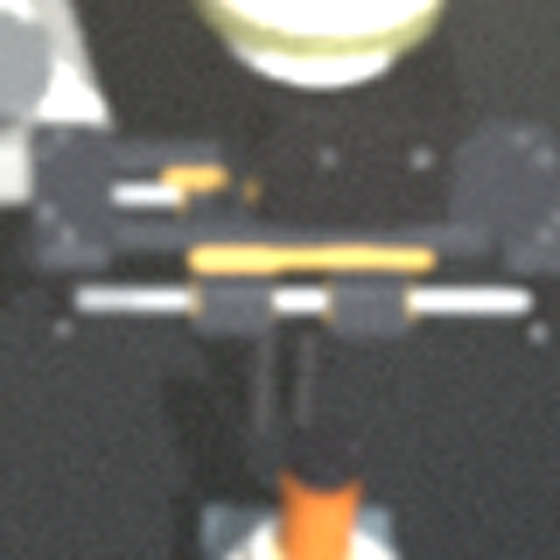

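>>> apply_moves([
  {"slide": [1, 0, 0], "yaw": 0, "grip": 10},
  {"slide": [2, 0, 0], "yaw": 0, "grip": 10},
  {"slide": [2, 0, 0], "yaw": 0, "grip": 10},
  {"slide": [2, 0, 0], "yaw": 0, "grip": 10},
  {"slide": [2, 0, 0], "yaw": 0, "grip": 10},
])

```text
clock: 13.27
position: [0.3597, 0.1889, -0.0395]
ee_rot: [-0.018, 0.707, 0.018, 0.707]
ft_force: [-8.5, -4.8, 28.3]
grip_width: 0.0098
```

>>> apply_moves([
  {"slide": [1, 0, 0], "yaw": 0, "grip": 10},
  {"slide": [2, 0, 0], "yaw": 0, "grip": 10},
  {"slide": [2, 0, 0], "yaw": 0, "grip": 10},
  {"slide": [2, 0, 0], "yaw": 0, "grip": 10},
  {"slide": [2, 0, 0], "yaw": 0, "grip": 10},
])

```text
clock: 13.68
position: [0.3597, 0.189, -0.0397]
ee_rot: [-0.018, 0.707, 0.018, 0.706]
ft_force: [-21.7, -14.4, 70.3]
grip_width: 0.01
```

Contact is at reported z = −0.039, so the true tip height is the reported z + 39 mm. Backing off and checking whether x and y are also biased, from the rails seen on both sides of the gripper.

>>> apply_moves([
  {"slide": [-10, 0, 0], "yaw": 0, "grip": 10},
  {"slide": [-40, 0, 0], "yaw": 0, "grip": 87},
  {"slide": [-80, 0, 0], "yaw": 0, "grip": 87},
  {"slide": [-120, 0, 0], "yaw": 0, "grip": 87},
  {"slide": [-160, 0, 0], "yaw": 0, "grip": 87},
])

```text
clock: 14.1
position: [0.3592, 0.1882, 0.119]
ee_rot: [-0.018, 0.707, 0.018, 0.707]
ft_force: [0.7, 1.0, 0.1]
grip_width: 0.0289
```

Run:
```python
from h import *
go([.353,.3175,.14],2.7)
a=px("side",393,232.5,.2866); b=px("top",167.5,274.2,.2866); print(a,b,(a+b)/2)
# blocks mid in side crop c8: left block 440-585?, right 690..; tips 390.6/397.5
print(px("side",394.2,253,.2166))
```

```text
t 14.1 pos [0.3592 0.1882 0.119 ] grip 28.9 F [0.7123 1.0107 0.1192] x [-0.0001 -0.0002 -1.    ]
slide mm [-20.9795 129.4161   0.5016] jaw dir 2.965090744794339
yaw rad 0.00462670631322517 j7 -0.5774342182479011
[0.3599 0.3523 0.2866] [0.351  0.2834 0.2866] [0.3555 0.3178 0.2866]
[0.351  0.3314 0.2166]
```

>>> apply_moves([
  {"slide": [-15, 0, 0], "yaw": 0, "grip": 87},
  {"slide": [-21, 30, 0], "yaw": 0, "grip": 87},
  {"slide": [-21, 65, 0], "yaw": 0, "grip": 87},
  {"slide": [-21, 100, 0], "yaw": 0, "grip": 87},
  {"slide": [-21, 129, 0.5], "yaw": 0, "grip": 87},
])

```text
clock: 14.52
position: [0.3528, 0.32, 0.1384]
ee_rot: [-0.018, 0.707, 0.019, 0.707]
ft_force: [-0.4, -0.6, 0.1]
grip_width: 0.062
```

>>> apply_moves([
  {"slide": [0, 0, 0], "yaw": 0, "grip": 87},
  {"slide": [0, 0, 0], "yaw": 0, "grip": 87},
  {"slide": [0, 0, 0], "yaw": 0, "grip": 87},
  {"slide": [0, 0, 0], "yaw": 0, "grip": 87},
  {"slide": [0, 0, 0], "yaw": 0, "grip": 87},
])

```text
clock: 14.93
position: [0.3538, 0.3166, 0.1383]
ee_rot: [-0.018, 0.707, 0.018, 0.707]
ft_force: [0.4, -0.3, 0.3]
grip_width: 0.0861
```

Run:
```python
from h import *
go([.353,.3175,.047],2.7)
```

```text
t 14.93 pos [0.3538 0.3166 0.1383] grip 86.1 F [ 0.4483 -0.3148  0.3219] x [ 0.0001  0.0001 -1.    ]
slide mm [91.3246  0.9589 -0.7125] jaw dir 2.884135108050871
yaw rad 0.003213763904003153 j7 -0.7709966853168154
```

>>> apply_moves([
  {"slide": [25, 1, -0.7], "yaw": 0, "grip": 87},
  {"slide": [50, 1, -0.7], "yaw": 0, "grip": 87},
  {"slide": [75, 1, -0.7], "yaw": 0, "grip": 87},
  {"slide": [88, 1, -0.7], "yaw": 0, "grip": 87},
  {"slide": [91, 1, -0.7], "yaw": 0, "grip": 87},
])

```text
clock: 15.35
position: [0.3517, 0.3166, 0.0451]
ee_rot: [-0.019, 0.708, 0.017, 0.706]
ft_force: [-0.1, -0.9, -0.6]
grip_width: 0.0868
```

>>> apply_moves([
  {"slide": [0, 0, 0], "yaw": 0, "grip": 20},
  {"slide": [0, 0, 0], "yaw": 0, "grip": 20},
  {"slide": [0, 0, 0], "yaw": 0, "grip": 20},
  {"slide": [0, 0, 0], "yaw": 0, "grip": 20},
  {"slide": [0, 0, 0], "yaw": 0, "grip": 20},
])

```text
clock: 15.77
position: [0.3531, 0.319, 0.0481]
ee_rot: [-0.018, 0.707, 0.019, 0.707]
ft_force: [0.3, 0.8, 1.2]
grip_width: 0.0613
```

>>> apply_moves([
  {"slide": [0, 0, 0], "yaw": 0, "grip": 10},
  {"slide": [0, 0, 0], "yaw": 0, "grip": 10},
  {"slide": [0, 0, 0], "yaw": 0, "grip": 10},
  {"slide": [0, 0, 0], "yaw": 0, "grip": 10},
  {"slide": [0, 0, 0], "yaw": 0, "grip": 10},
])

```text
clock: 16.18
position: [0.3526, 0.3186, 0.0473]
ee_rot: [-0.018, 0.707, 0.018, 0.707]
ft_force: [-0.1, 0.0, -0.5]
grip_width: 0.0282
```

>>> apply_moves([
  {"slide": [0, 0, 0], "yaw": 0, "grip": 10},
  {"slide": [0, 0, 0], "yaw": 0, "grip": 10},
  {"slide": [0, 0, 0], "yaw": 0, "grip": 10},
  {"slide": [0, 0, 0], "yaw": 0, "grip": 10},
  {"slide": [0, 0, 0], "yaw": 0, "grip": 10},
])

```text
clock: 16.6
position: [0.3526, 0.3186, 0.0472]
ee_rot: [-0.018, 0.707, 0.018, 0.707]
ft_force: [-0.2, -0.4, 0.0]
grip_width: 0.0233
```

Gripped: opening 23.3 mm, which matches the cap. Lifting.

>>> apply_moves([
  {"slide": [-10, 0, 0], "yaw": 0, "grip": 10},
  {"slide": [-30, 0, 0], "yaw": 0, "grip": 10},
  {"slide": [-50, 0, 0], "yaw": 0, "grip": 10},
  {"slide": [-70, 0, 0], "yaw": 0, "grip": 10},
  {"slide": [-80, 0, 0], "yaw": 0, "grip": 10},
])

```text
clock: 17.02
position: [0.3534, 0.3193, 0.1302]
ee_rot: [-0.017, 0.706, 0.019, 0.708]
ft_force: [0.7, 0.5, -0.3]
grip_width: 0.0229
```

```bash
cat >> h.py <<'E'
def crop(im,x,y,w,h,f): return cv2.resize(np.clip(im[y:y+h,x:x+w].astype(float)*1.7,0,255).astype(np.uint8),None,fx=f,fy=f,interpolation=cv2.INTER_CUBIC)
E
python3 - <<'E'
from h import *
s=optics.snapshot("side");t=optics.snapshot("top")
go([.642,.266,.125])
cv2.imwrite("pics/c13.png",np.hstack([crop(t,140,230,80,100,5),crop(s,345,230,80,100,5)]))
E
```

```text
t 17.12 pos [0.3535 0.3195 0.1292] grip 23.2 F [ 0.5378 -0.1341  0.0352] x [ 0.0022  0.0029 -1.    ]
slide mm [  4.6961 -68.3933 285.3342] jaw dir 2.9739261813855635
```

View pics/c13.png

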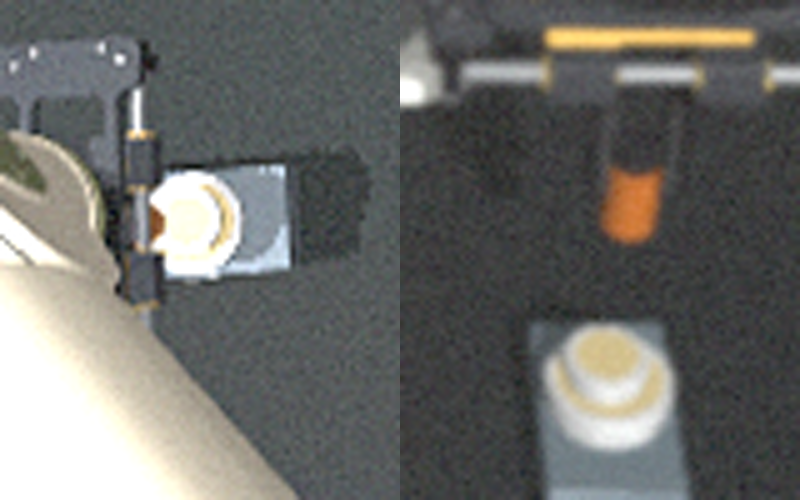

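>>> apply_moves([
  {"slide": [0, -4, 15], "yaw": 0, "grip": 10},
  {"slide": [0, -12, 45], "yaw": 0, "grip": 10},
  {"slide": [0, -20, 80], "yaw": 0, "grip": 10},
  {"slide": [0, -28, 115], "yaw": 0, "grip": 10},
  {"slide": [0, -36, 150], "yaw": 0, "grip": 10},
])

```text
clock: 17.53
position: [0.5053, 0.2896, 0.1259]
ee_rot: [-0.019, 0.707, 0.018, 0.706]
ft_force: [0.1, 0.5, 0.0]
grip_width: 0.0237
```

>>> apply_moves([
  {"slide": [0, -8, 35], "yaw": 0, "grip": 10},
  {"slide": [0, -16, 70], "yaw": 0, "grip": 10},
  {"slide": [0, -24, 100], "yaw": 0, "grip": 10},
  {"slide": [0, -30, 125], "yaw": 0, "grip": 10},
  {"slide": [0, -32, 135], "yaw": 0, "grip": 10},
])

```text
clock: 17.95
position: [0.6432, 0.2626, 0.1247]
ee_rot: [-0.018, 0.707, 0.016, 0.706]
ft_force: [-0.2, -0.4, -0.1]
grip_width: 0.0231
```

Run:
```python
from h import *
s=optics.snapshot("side");t=optics.snapshot("top")
s=optics.snapshot("side");t=optics.snapshot("top")
go([.642,.267,.020])
cv2.imwrite("pics/c14.png",np.hstack([crop(t,150,140,80,100,5),crop(s,225,200,80,100,5)]))
```

```text
t 18.15 pos [0.6398 0.2655 0.1258] grip 23.4 F [ 0.0938  1.1093 -0.216 ] x [-0.0021 -0.0007 -1.    ]
slide mm [105.7511   1.4591   2.5173] jaw dir 2.9802678764222263
```

View pics/c14.png

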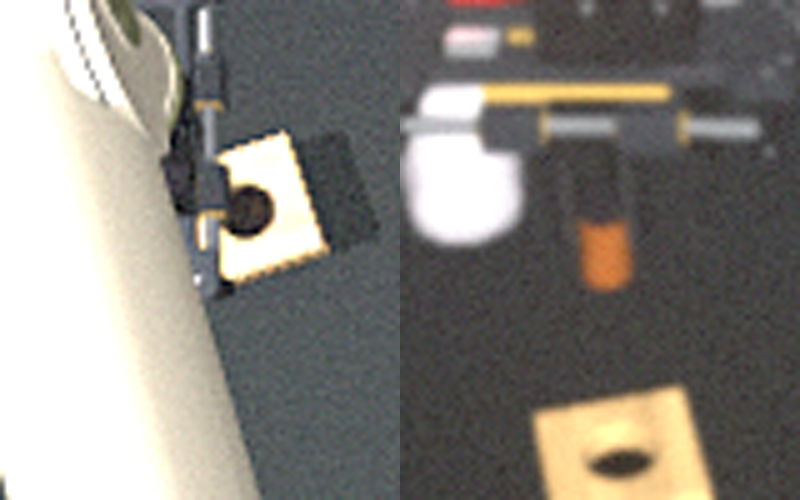

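>>> apply_moves([
  {"slide": [25, 1.5, 2.5], "yaw": 0, "grip": 10},
  {"slide": [50, 1.5, 2.5], "yaw": 0, "grip": 10},
  {"slide": [75, 1.5, 2.5], "yaw": 0, "grip": 10},
  {"slide": [92, 1.5, 2.5], "yaw": 0, "grip": 10},
  {"slide": [102, 1.5, 2.5], "yaw": 0, "grip": 10},
])

```text
clock: 18.57
position: [0.6404, 0.2676, 0.0225]
ee_rot: [-0.019, 0.708, 0.019, 0.706]
ft_force: [-1.2, -0.4, -0.6]
grip_width: 0.0228
```

Run:
```python
from h import *
s=optics.snapshot("side")
s=np.mean([optics.snapshot("side").astype(float) for _ in range(4)],0)
go([.642,.267,-.0045])
p=env.state()["position"]
print(proj("side",p+[0,-.0015,.039-.0242]), proj("side",p+[0,.012-.0015,.039-.0242]))
cv2.imwrite("pics/c15.png",crop(s,235,250,70,60,9))
```

```text
t 18.82 pos [0.6438 0.2677 0.027 ] grip 23.5 F [-0.6341  0.2009 -0.1845] x [ 0.002   0.0012 -1.    ]
slide mm [31.4629 -0.6382 -1.944 ] jaw dir 2.9981544482470985
(np.float64(268.36723576351204), np.float64(285.59001365766443)) (np.float64(267.5741004275498), np.float64(288.9980637275362))
```

View pics/c15.png

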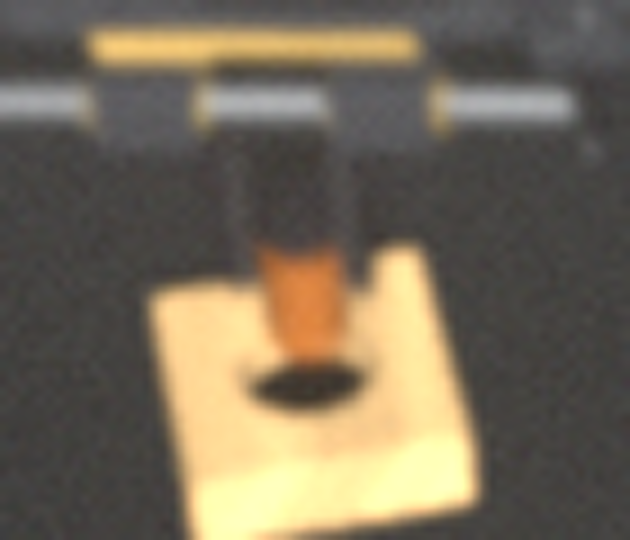

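>>> apply_moves([
  {"slide": [7, -0.5, -1.5], "yaw": 0, "grip": 10},
  {"slide": [14, -0.5, -1.5], "yaw": 0, "grip": 10},
  {"slide": [21, -0.5, -1.5], "yaw": 0, "grip": 10},
  {"slide": [27, -0.5, -1.5], "yaw": 0, "grip": 10},
  {"slide": [30, -0.5, -1.5], "yaw": 0, "grip": 10},
])

```text
clock: 19.23
position: [0.6417, 0.2665, -0.005]
ee_rot: [-0.018, 0.707, 0.018, 0.707]
ft_force: [-10.4, -3.1, 25.8]
grip_width: 0.0233
```

Run:
```python
from h import *
s=optics.snapshot("side")
s=np.mean([optics.snapshot("side").astype(float) for _ in range(2)],0)
go([.642,.267,-.0045])
cv2.imwrite("pics/c16.png",crop(s,235,250,70,60,9))
```

```text
t 19.38 pos [ 0.6417  0.2665 -0.0048] grip 23.4 F [-1.7792 -1.997   3.2749] x [-0.0003  0.     -1.    ]
slide mm [-0.3036  0.4996  0.3646] jaw dir 2.9760073198825108
```

View pics/c16.png

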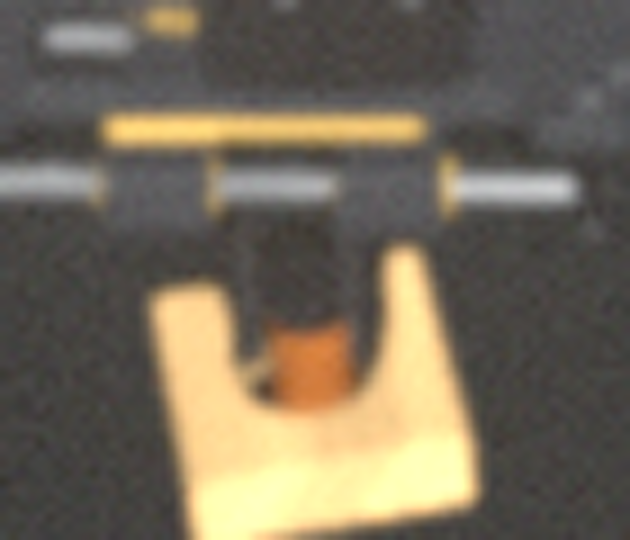

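The vial stands on the hole floor: contact came at the computed height and the vial is centred in the hole. Releasing.

>>> apply_moves([
  {"slide": [0, 0, 0], "yaw": 0, "grip": 70},
  {"slide": [0, 0, 0], "yaw": 0, "grip": 70},
  {"slide": [0, 0, 0], "yaw": 0, "grip": 70},
  {"slide": [0, 0, 0], "yaw": 0, "grip": 70},
  {"slide": [-5, 0, 0], "yaw": 0, "grip": 70},
])

```text
clock: 19.8
position: [0.641, 0.2663, -0.0007]
ee_rot: [-0.019, 0.707, 0.018, 0.706]
ft_force: [-0.5, -0.9, 0.4]
grip_width: 0.0485
```

>>> apply_moves([
  {"slide": [-15, 0, 0], "yaw": 0, "grip": 87},
  {"slide": [-35, 0, 0], "yaw": 0, "grip": 87},
  {"slide": [-60, 0, 0], "yaw": 0, "grip": 87},
  {"slide": [-85, 0, 0], "yaw": 0, "grip": 87},
  {"slide": [-100, 0, 0], "yaw": 0, "grip": 87},
])

```text
clock: 20.22
position: [0.6428, 0.2668, 0.1037]
ee_rot: [-0.018, 0.706, 0.019, 0.708]
ft_force: [0.3, 0.3, 0.4]
grip_width: 0.0814
```

Run:
```python
from h import *
s=optics.snapshot("side")
go([.353,.3175,.095])
cv2.imwrite("pics/c17.png",np.hstack([crop(s,235,250,70,60,5),crop(s,350,280,70,60,5)]))
t=cv2.imread("pics/t7.png")
cv2.imwrite("pics/c17b.png",crop(np.load("t8.npy")/1.4,150,250,66,50,10))
```

```text
t 20.27 pos [0.644  0.2673 0.1064] grip 83.5 F [ 0.0083 -0.1034  2.8612] x [ 0.0061  0.0031 -1.    ]
slide mm [   9.7793   65.1994 -288.0997] jaw dir 2.9683094493464717
```

View pics/c17.png

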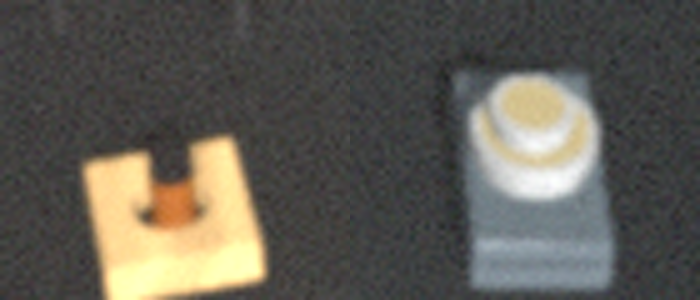

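View pics/c17b.png

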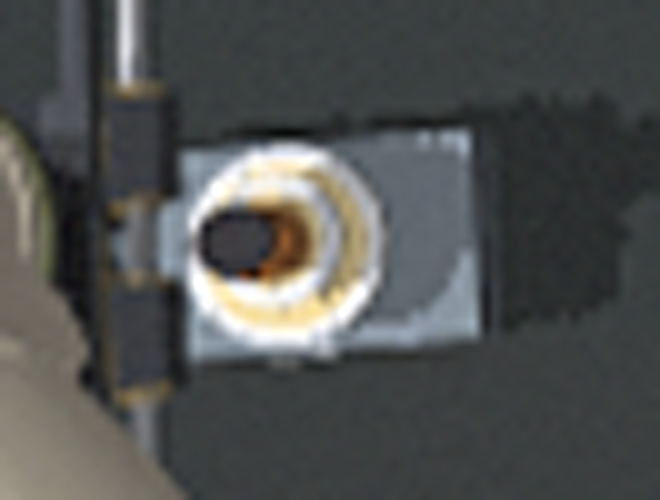

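The vial stands upright in the hole. Measuring the dishes in a clear top view.

Run:
```python
from h import *
t=np.mean([optics.snapshot("top").astype(float) for _ in range(3)],0); np.save("t18.npy",t)
cv2.imwrite("pics/c18.png",np.vstack([crop(t/1.5,155,255,50,38,14)]))
for n,c,z in (("small",(.353,.3175),.062),("large",(.353,.318),.048)):
    r=.02 if n=="small" else .03
    for d in ((0,0),(0,r),(0,-r),(r,0),(-r,0)):
        u,v=proj("top",[c[0]+d[0],c[1]+d[1],z]); print(n,d,(u-155+.5)*14-.5,(v-255+.5)*14-.5)
```

```text
small (0, 0) 315.92041003097887 273.98216365366375
small (0, 0.02) 222.0426019186957 275.7499103002051
small (0, -0.02) 409.75694627802767 272.2151941684442
small (0.02, 0) 318.021360345931 179.76575767403176
small (-0.02, 0) 313.8113565503265 368.5619533572484
large (0, 0) 330.5851450735744 274.35111735927444
large (0, 0.03) 191.01525255299225 276.97947027046575
large (0, -0.03) 470.06382943445254 271.72448206230206
large (0.03, 0) 333.6636822239802 134.41775909738772
large (-0.03, 0) 327.4889398854557 415.0875673917552
```

View pics/c18.png

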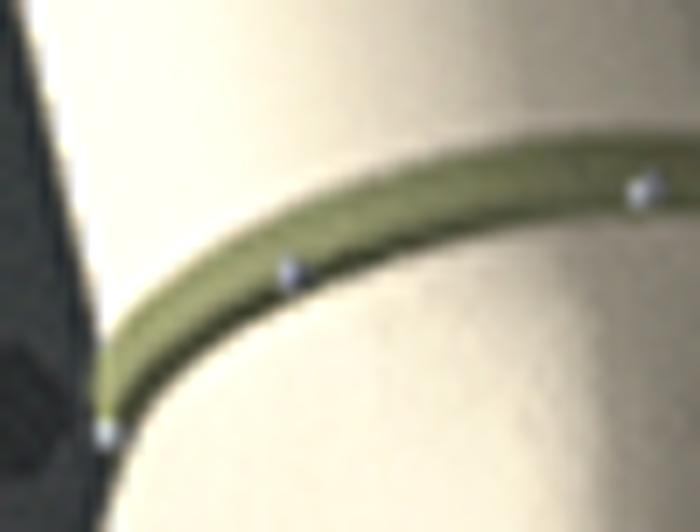

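The arm covers the pile from above here, so I am moving over it first; it was visible from there.

>>> apply_moves([
  {"slide": [0, 6, -25], "yaw": 0, "grip": 87},
  {"slide": [0, 14, -60], "yaw": 0, "grip": 87},
  {"slide": [0, 22, -95], "yaw": 0, "grip": 87},
  {"slide": [0, 30, -135], "yaw": 0, "grip": 87},
  {"slide": [0, 39, -173], "yaw": 0, "grip": 87},
])

```text
clock: 20.83
position: [0.4643, 0.2958, 0.0986]
ee_rot: [-0.019, 0.708, 0.018, 0.706]
ft_force: [-0.1, 0.5, -0.0]
grip_width: 0.0867
```

>>> apply_moves([
  {"slide": [0, 8, -35], "yaw": 0, "grip": 87},
  {"slide": [0, 16, -70], "yaw": 0, "grip": 87},
  {"slide": [0, 22, -95], "yaw": 0, "grip": 87},
  {"slide": [0, 25, -110], "yaw": 0, "grip": 87},
  {"slide": [0, 26, -115], "yaw": 0, "grip": 87},
])

```text
clock: 21.25
position: [0.3476, 0.3167, 0.0993]
ee_rot: [-0.02, 0.708, 0.019, 0.706]
ft_force: [0.4, 0.4, 0.6]
grip_width: 0.0872
```

Run:
```python
from h import *
t=np.mean([optics.snapshot("top").astype(float) for _ in range(4)],0); np.save("t18.npy",t)
go([.353,.3175,.013],2.7)
cv2.imwrite("pics/c18.png",np.vstack([crop(t/1.5,155,255,50,38,14)]))
```

```text
t 21.45 pos [0.3517 0.3159 0.0999] grip 86.9 F [ 0.0839 -0.4812  0.0926] x [ 0.0001 -0.0005 -1.    ]
slide mm [86.9279  1.5518  1.3503] jaw dir 2.91824398874431
yaw rad 0.0038090761762735723 j7 -0.7657857348127598
```

View pics/c18.png

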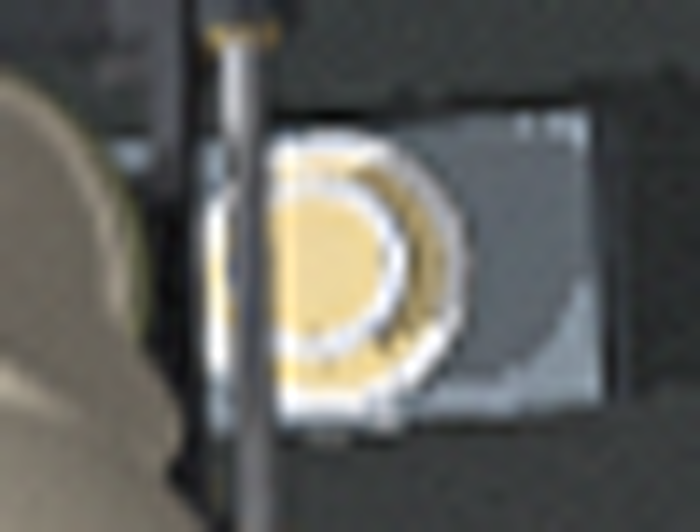

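Small dish centre ≈ (0.3545, 0.3175), large dish ≈ (0.354, 0.3185). Going down for the small dish.

>>> apply_moves([
  {"slide": [25, 1.5, 2.3], "yaw": 0, "grip": 87},
  {"slide": [50, 1.5, 2.3], "yaw": 0, "grip": 87},
  {"slide": [70, 1.5, 2.3], "yaw": 0, "grip": 87},
  {"slide": [82, 1.5, 2.3], "yaw": 0, "grip": 87},
  {"slide": [86.5, 1.5, 2.3], "yaw": 0, "grip": 87},
])

```text
clock: 21.87
position: [0.3533, 0.3163, 0.0114]
ee_rot: [-0.019, 0.708, 0.017, 0.706]
ft_force: [0.7, -0.1, -0.4]
grip_width: 0.0871
```

>>> apply_moves([
  {"slide": [0, 0, 0], "yaw": 0, "grip": 44},
  {"slide": [0, 0, 0], "yaw": 0, "grip": 44},
  {"slide": [0, 0, 0], "yaw": 0, "grip": 44},
  {"slide": [0, 0, 0], "yaw": 0, "grip": 44},
  {"slide": [0, 0, 0], "yaw": 0, "grip": 44},
])

```text
clock: 22.28
position: [0.3534, 0.3185, 0.0145]
ee_rot: [-0.018, 0.707, 0.019, 0.707]
ft_force: [-0.3, -0.3, 0.3]
grip_width: 0.0616
```

>>> apply_moves([
  {"slide": [0, 0, 0], "yaw": 0, "grip": 30},
  {"slide": [0, 0, 0], "yaw": 0, "grip": 30},
  {"slide": [0, 0, 0], "yaw": 0, "grip": 30},
  {"slide": [0, 0, 0], "yaw": 0, "grip": 30},
  {"slide": [0, 0, 0], "yaw": 0, "grip": 30},
])

```text
clock: 22.7
position: [0.3531, 0.3182, 0.0139]
ee_rot: [-0.018, 0.707, 0.019, 0.707]
ft_force: [0.3, -0.2, 1.9]
grip_width: 0.0389
```

>>> apply_moves([
  {"slide": [0, 0, 0], "yaw": 0, "grip": 30},
  {"slide": [0, 0, 0], "yaw": 0, "grip": 30},
  {"slide": [-5, 0, 0], "yaw": 0, "grip": 30},
  {"slide": [-20, 0, 0], "yaw": 0, "grip": 30},
  {"slide": [-40, 0, 0], "yaw": 0, "grip": 30},
])

```text
clock: 23.12
position: [0.352, 0.3169, 0.0531]
ee_rot: [-0.019, 0.708, 0.017, 0.706]
ft_force: [0.4, -1.3, -1.2]
grip_width: 0.0391
```

Run:
```python
from h import *
s=optics.snapshot("side")
go([.358,-.3275,.08])
cv2.imwrite("pics/c19.png",crop(s,350,240,80,90,6))
```

```text
t 23.17 pos [0.354  0.3191 0.0576] grip 38.3 F [1.949  1.7796 3.6335] x [ 0.0018  0.0023 -1.    ]
slide mm [ -23.8523 -645.8467  -29.3599] jaw dir 2.9624663369355138
```

View pics/c19.png

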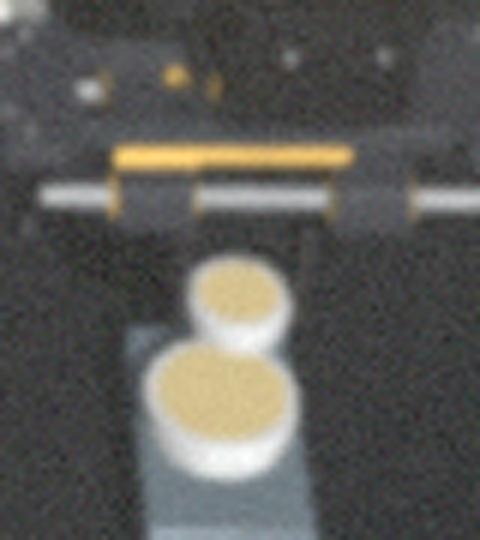

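>>> apply_moves([
  {"slide": [-15, -8, 3], "yaw": 0, "grip": 30},
  {"slide": [-22, -40, 12], "yaw": 0, "grip": 30},
  {"slide": [-22, -75, 23], "yaw": 0, "grip": 30},
  {"slide": [-22, -112, 34], "yaw": 0, "grip": 30},
  {"slide": [-22, -150, 46], "yaw": 0, "grip": 30},
])

```text
clock: 23.58
position: [0.4068, 0.1694, 0.0761]
ee_rot: [-0.019, 0.707, 0.019, 0.707]
ft_force: [1.1, 1.0, 0.6]
grip_width: 0.0388
```

>>> apply_moves([
  {"slide": [0, -36, 11], "yaw": 0, "grip": 30},
  {"slide": [0, -74, 22], "yaw": 0, "grip": 30},
  {"slide": [0, -112, 33], "yaw": 0, "grip": 30},
  {"slide": [0, -150, 44], "yaw": 0, "grip": 30},
  {"slide": [0, -175, 53], "yaw": 0, "grip": 30},
])

```text
clock: 24.0
position: [0.4692, -0.0052, 0.0762]
ee_rot: [-0.017, 0.707, 0.017, 0.707]
ft_force: [0.2, 1.0, -0.4]
grip_width: 0.0386
```

Run:
```python
from h import *
go([.358,-.3275,.08])
print(env.state()["joints"])
```

```text
t 24.0 pos [ 0.4692 -0.0052  0.0762] grip 38.6 F [ 0.2029  1.0284 -0.3582] x [ 0.0008 -0.0002 -1.    ]
slide mm [  -3.8716 -316.4505 -126.8577] jaw dir 2.817158821010719
[-0.6175  0.0742  0.5568  2.0169 -0.0447  1.0614  0.0089]
```

>>> apply_moves([
  {"slide": [-3, -25, -10], "yaw": 0, "grip": 30},
  {"slide": [-3, -55, -22], "yaw": 0, "grip": 30},
  {"slide": [-3, -90, -36], "yaw": 0, "grip": 30},
  {"slide": [-3, -125, -50], "yaw": 0, "grip": 30},
  {"slide": [-3, -160, -64], "yaw": 0, "grip": 30},
])

```text
clock: 24.42
position: [0.4122, -0.1658, 0.0789]
ee_rot: [-0.018, 0.707, 0.019, 0.707]
ft_force: [1.2, -0.8, -0.6]
grip_width: 0.0387
```

>>> apply_moves([
  {"slide": [0, -35, -14], "yaw": 0, "grip": 30},
  {"slide": [0, -70, -28], "yaw": 0, "grip": 30},
  {"slide": [0, -105, -42], "yaw": 0, "grip": 30},
  {"slide": [0, -138, -55], "yaw": 0, "grip": 30},
  {"slide": [0, -155, -62], "yaw": 0, "grip": 30},
])

```text
clock: 24.83
position: [0.3573, -0.3262, 0.0792]
ee_rot: [-0.018, 0.707, 0.017, 0.707]
ft_force: [1.0, -0.1, -0.3]
grip_width: 0.0389
```

Run:
```python
from h import *
s=optics.snapshot("side")
s=optics.snapshot("side");t=optics.snapshot("top")
go([.358,-.3275,.01])
cv2.imwrite("pics/c20.png",np.hstack([crop(t,350,230,80,90,5),crop(s,340,110,80,90,5)]))
p=np.array([.3577,-.3286,.03])
print(proj("side",p),env.state()["joints"])
```

```text
t 24.98 pos [ 0.3583 -0.3237  0.0787] grip 39.0 F [ 0.0701  0.8448 -0.4563] x [-0.0005 -0.0003 -1.    ]
slide mm [68.7296 -3.7626 -0.4705] jaw dir 2.789030678765014
(np.float64(377.14380648442705), np.float64(172.7287400428328)) [-0.2019  0.1311  0.9083  1.9929 -0.1171  1.0709  0.8073]
```

View pics/c20.png

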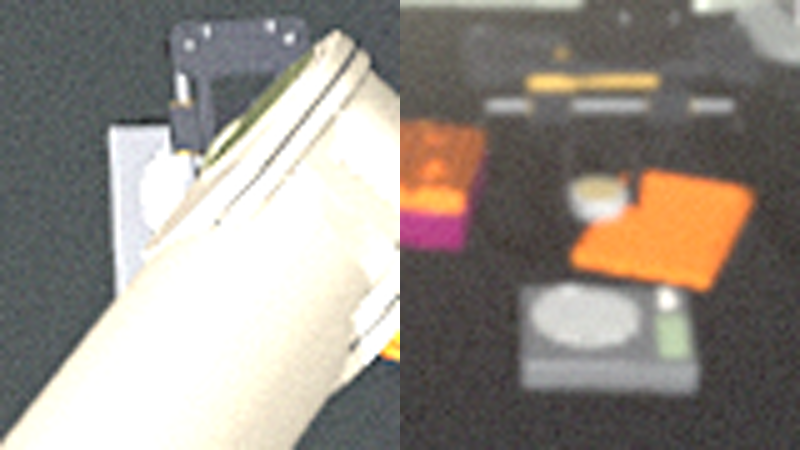

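>>> apply_moves([
  {"slide": [15, -4, -0.5], "yaw": 0, "grip": 30},
  {"slide": [35, -4, -0.5], "yaw": 0, "grip": 30},
  {"slide": [55, -4, -0.5], "yaw": 0, "grip": 30},
  {"slide": [65, -4, -0.5], "yaw": 0, "grip": 30},
  {"slide": [70, -4, -0.5], "yaw": 0, "grip": 30},
])

```text
clock: 25.4
position: [0.3587, -0.3249, 0.0074]
ee_rot: [-0.018, 0.708, 0.019, 0.706]
ft_force: [-1.0, -0.1, -0.4]
grip_width: 0.0391
```

Run:
```python
from h import *
s=optics.snapshot("side")
s=optics.snapshot("side")
go([.358,-.328,-.004])
cv2.imwrite("pics/c21.png",crop(s,340,130,80,70,8))
```

```text
t 25.5 pos [ 0.3589 -0.3257  0.0084] grip 38.7 F [-0.2575 -0.7828 -0.3312] x [-0.0011  0.0007 -1.    ]
slide mm [12.4356 -2.2185 -1.0479] jaw dir 3.0234055296969067
```

View pics/c21.png

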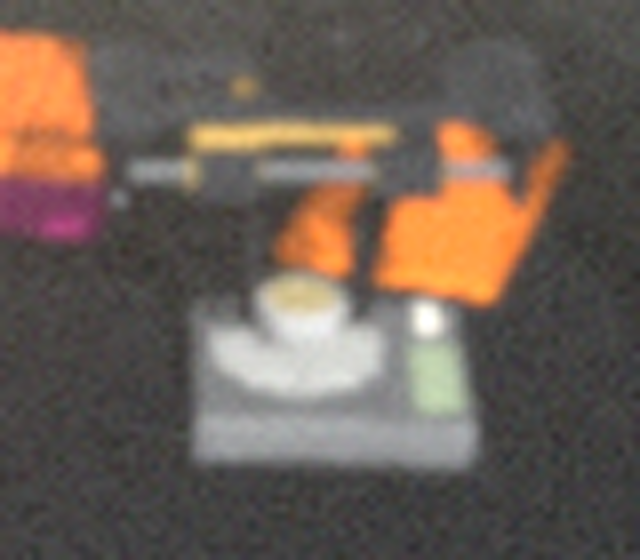

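>>> apply_moves([
  {"slide": [4, -1, -1], "yaw": 0, "grip": 30},
  {"slide": [8, -2, -1], "yaw": 0, "grip": 30},
  {"slide": [11, -2, -1], "yaw": 0, "grip": 30},
  {"slide": [12, -2, -1], "yaw": 0, "grip": 30},
  {"slide": [12, -2, -1], "yaw": 0, "grip": 30},
])

```text
clock: 25.92
position: [0.358, -0.3285, -0.0034]
ee_rot: [-0.018, 0.707, 0.018, 0.707]
ft_force: [0.1, 0.3, -0.0]
grip_width: 0.0393
```

Run:
```python
from h import *
s=np.mean([optics.snapshot("side").astype(float) for _ in range(3)],0)
go([.358,-.328,-.004])
cv2.imwrite("pics/c22.png",crop(s,340,130,80,70,8))
```

```text
t 26.07 pos [ 0.3582 -0.3286 -0.0031] grip 38.7 F [-0.1343  0.5049 -0.8065] x [ 0.0002 -0.     -1.    ]
slide mm [ 0.8669  0.6098 -0.1525] jaw dir 2.9767864466931364
```

View pics/c22.png

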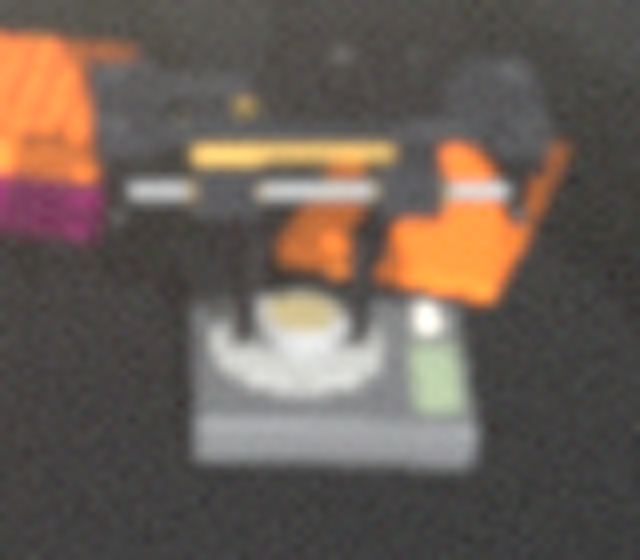

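>>> apply_moves([
  {"slide": [0.5, 0.5, 0], "yaw": 0, "grip": 30},
  {"slide": [1, 0.5, 0], "yaw": 0, "grip": 30},
  {"slide": [1, 0.5, 0], "yaw": 0, "grip": 30},
  {"slide": [1, 0.5, 0], "yaw": 0, "grip": 30},
  {"slide": [1, 0.5, 0], "yaw": 0, "grip": 30},
])

```text
clock: 26.48
position: [0.3582, -0.328, -0.0041]
ee_rot: [-0.018, 0.707, 0.019, 0.707]
ft_force: [-1.6, 1.5, 4.7]
grip_width: 0.039
```

Contact, as predicted. Releasing and rising.

>>> apply_moves([
  {"slide": [0, 0, 0], "yaw": 0, "grip": 70},
  {"slide": [0, 0, 0], "yaw": 0, "grip": 70},
  {"slide": [0, 0, 0], "yaw": 0, "grip": 70},
  {"slide": [0, 0, 0], "yaw": 0, "grip": 70},
  {"slide": [-5, 0, 0], "yaw": 0, "grip": 70},
])

```text
clock: 26.9
position: [0.3576, -0.3277, 0.0002]
ee_rot: [-0.018, 0.707, 0.019, 0.706]
ft_force: [-0.9, -0.1, 0.4]
grip_width: 0.0641
```

>>> apply_moves([
  {"slide": [-15, 0, 0], "yaw": 0, "grip": 87},
  {"slide": [-35, 0, 0], "yaw": 0, "grip": 87},
  {"slide": [-55, 0, 0], "yaw": 0, "grip": 87},
  {"slide": [-75, 0, 0], "yaw": 0, "grip": 87},
  {"slide": [-85, 0, 0], "yaw": 0, "grip": 87},
])

```text
clock: 27.32
position: [0.3587, -0.3288, 0.0879]
ee_rot: [-0.019, 0.706, 0.018, 0.708]
ft_force: [0.4, -0.6, 0.2]
grip_width: 0.0857
```

Run:
```python
from h import *
s=np.mean([optics.snapshot("side").astype(float) for _ in range(2)],0)
go([.47,0,.08])
cv2.imwrite("pics/c23.png",crop(s,340,130,80,70,8))
```

```text
t 27.42 pos [ 0.3592 -0.3285  0.0871] grip 86.7 F [-0.3922  0.4285 -1.0538] x [ 0.0032 -0.0006 -1.    ]
slide mm [  7.2674 322.2744 127.8368] jaw dir 2.9953766457030007
```

View pics/c23.png

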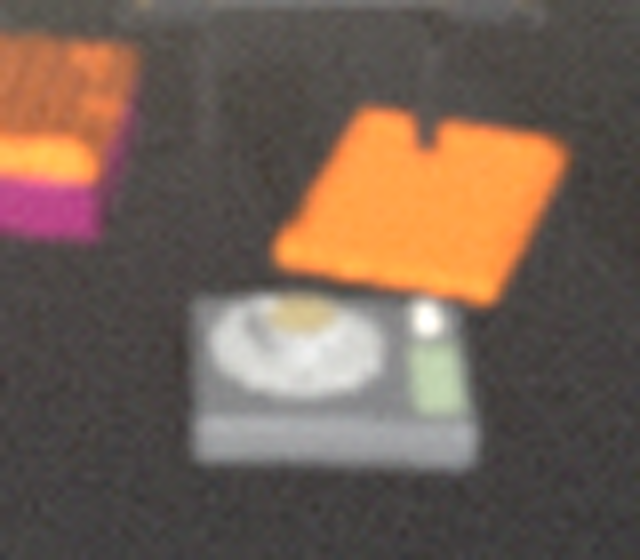

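The small dish is on the pan, centred to within 2–3 mm: dish (303,~345), pan (297,345) in the crop. Back to the pile.

>>> apply_moves([
  {"slide": [0, 25, 10], "yaw": 0, "grip": 87},
  {"slide": [0, 60, 24], "yaw": 0, "grip": 87},
  {"slide": [0, 98, 39], "yaw": 0, "grip": 87},
  {"slide": [0, 136, 54], "yaw": 0, "grip": 87},
  {"slide": [0, 174, 69], "yaw": 0, "grip": 87},
])

```text
clock: 27.83
position: [0.4175, -0.1485, 0.0848]
ee_rot: [-0.018, 0.707, 0.019, 0.707]
ft_force: [1.1, -0.4, 0.7]
grip_width: 0.087
```

>>> apply_moves([
  {"slide": [0, 37, 14], "yaw": 0, "grip": 87},
  {"slide": [0, 74, 28], "yaw": 0, "grip": 87},
  {"slide": [0, 111, 42], "yaw": 0, "grip": 87},
  {"slide": [0, 148, 58], "yaw": 0, "grip": 87},
  {"slide": [0, 186, 50], "yaw": 0, "grip": 87},
])

```text
clock: 28.25
position: [0.46, 0.0401, 0.0847]
ee_rot: [-0.019, 0.707, 0.018, 0.707]
ft_force: [0.0, 0.1, -0.3]
grip_width: 0.0871
```

Run:
```python
from h import *
go([.354,.3185,.085])
```

```text
t 28.25 pos [0.46   0.0401 0.0847] grip 87.1 F [ 0.0158  0.0824 -0.2855] x [ 0.0004 -0.0007 -1.    ]
slide mm [ -0.5405 283.5762 -91.1297] jaw dir 3.0262204897029648
```

>>> apply_moves([
  {"slide": [0, 37, -10], "yaw": 0, "grip": 87},
  {"slide": [0, 74, -22], "yaw": 0, "grip": 87},
  {"slide": [0, 111, -34], "yaw": 0, "grip": 87},
  {"slide": [0, 148, -46], "yaw": 0, "grip": 87},
  {"slide": [0, 184, -58], "yaw": 0, "grip": 87},
])

```text
clock: 28.67
position: [0.3888, 0.2199, 0.0844]
ee_rot: [-0.019, 0.707, 0.018, 0.706]
ft_force: [1.2, -0.2, 1.3]
grip_width: 0.0869
```

>>> apply_moves([
  {"slide": [0, 35, -11], "yaw": 0, "grip": 87},
  {"slide": [0, 65, -21], "yaw": 0, "grip": 87},
  {"slide": [0, 88, -29], "yaw": 0, "grip": 87},
  {"slide": [0, 99, -33], "yaw": 0, "grip": 87},
  {"slide": [0, 99, -33], "yaw": 0, "grip": 87},
])

```text
clock: 29.08
position: [0.3507, 0.3173, 0.0845]
ee_rot: [-0.02, 0.707, 0.02, 0.706]
ft_force: [-0.1, 0.3, 0.7]
grip_width: 0.0871
```

Run:
```python
from h import *
t=np.mean([optics.snapshot("top").astype(float) for _ in range(3)],0)
go([.354,.3185,-.005],2.7)
cv2.imwrite("pics/c24.png",np.vstack([crop(t/1.5,155,255,50,38,14)]))
```

```text
t 29.23 pos [0.3531 0.3139 0.0851] grip 86.9 F [-0.7036  0.0956 -0.5247] x [-0.0007 -0.0011 -1.    ]
slide mm [90.0665  4.6417  1.1942] jaw dir 2.886322365425231
yaw rad 0.003251938746774249 j7 -0.7557942258016753
```

View pics/c24.png

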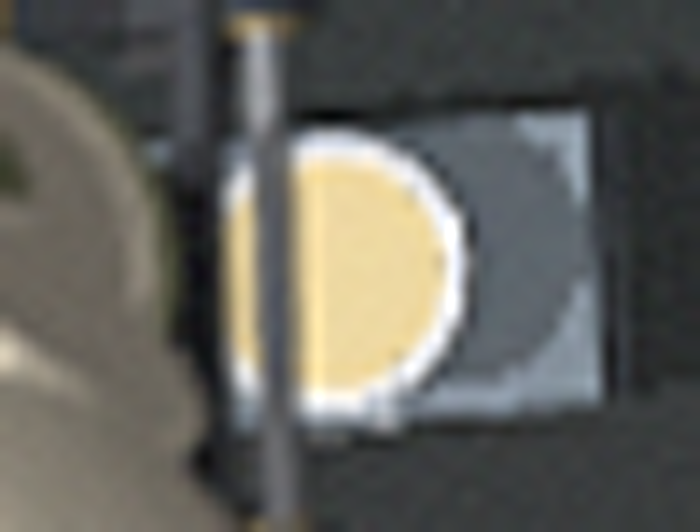

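>>> apply_moves([
  {"slide": [25, 3.5, 1], "yaw": 0, "grip": 87},
  {"slide": [50, 3.5, 1], "yaw": 0, "grip": 87},
  {"slide": [72, 3.5, 1], "yaw": 0, "grip": 87},
  {"slide": [85, 3.5, 1], "yaw": 0, "grip": 87},
  {"slide": [89.5, 3.5, 1], "yaw": 0, "grip": 87},
])

```text
clock: 29.65
position: [0.3532, 0.3163, -0.0059]
ee_rot: [-0.019, 0.708, 0.016, 0.706]
ft_force: [0.1, -0.6, 0.7]
grip_width: 0.087
```

>>> apply_moves([
  {"slide": [0, 0, 0], "yaw": 0, "grip": 50},
  {"slide": [0, 0, 0], "yaw": 0, "grip": 50},
  {"slide": [0, 0, 0], "yaw": 0, "grip": 50},
  {"slide": [0, 0, 0], "yaw": 0, "grip": 50},
  {"slide": [0, 0, 0], "yaw": 0, "grip": 50},
])

```text
clock: 30.07
position: [0.3539, 0.3195, -0.003]
ee_rot: [-0.018, 0.707, 0.019, 0.707]
ft_force: [0.0, -0.5, -0.0]
grip_width: 0.0614
```

>>> apply_moves([
  {"slide": [0, 0, 0], "yaw": 0, "grip": 50},
  {"slide": [0, 0, 0], "yaw": 0, "grip": 50},
  {"slide": [0, 0, 0], "yaw": 0, "grip": 50},
  {"slide": [-5, 0, 0], "yaw": 0, "grip": 50},
  {"slide": [-20, 0, 0], "yaw": 0, "grip": 50},
])

```text
clock: 30.48
position: [0.3522, 0.3179, 0.0151]
ee_rot: [-0.019, 0.708, 0.018, 0.706]
ft_force: [-0.4, 0.4, -0.1]
grip_width: 0.0589
```

Run:
```python
from h import *
s=optics.snapshot("side")
go([.489,.0195,.06])
cv2.imwrite("pics/c25.png",crop(s,350,240,80,90,6))
```

```text
t 30.53 pos [0.3539 0.3196 0.0187] grip 59.1 F [2.7562 2.2858 2.1564] x [ 0.0009  0.0011 -1.    ]
slide mm [ -41.5483 -306.6804  119.3387] jaw dir 2.974317437165483
```

View pics/c25.png

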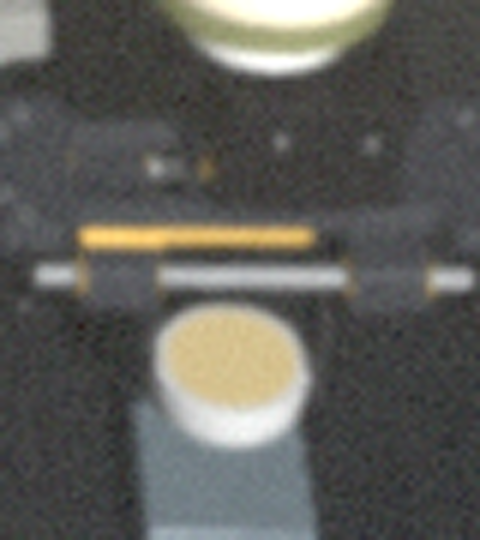

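>>> apply_moves([
  {"slide": [-20, -5, 2], "yaw": 0, "grip": 50},
  {"slide": [-38, -30, 12], "yaw": 0, "grip": 50},
  {"slide": [-41, -65, 26], "yaw": 0, "grip": 50},
  {"slide": [-41, -102, 40], "yaw": 0, "grip": 50},
  {"slide": [-41, -139, 54], "yaw": 0, "grip": 50},
])

```text
clock: 30.95
position: [0.4152, 0.182, 0.0578]
ee_rot: [-0.018, 0.706, 0.019, 0.707]
ft_force: [1.4, 0.8, -0.7]
grip_width: 0.0593
```

>>> apply_moves([
  {"slide": [0, -37, 14], "yaw": 0, "grip": 50},
  {"slide": [0, -74, 28], "yaw": 0, "grip": 50},
  {"slide": [0, -110, 42], "yaw": 0, "grip": 50},
  {"slide": [0, -145, 56], "yaw": 0, "grip": 50},
  {"slide": [0, -168, 65], "yaw": 0, "grip": 50},
])

```text
clock: 31.37
position: [0.4893, 0.0149, 0.0575]
ee_rot: [-0.018, 0.706, 0.017, 0.707]
ft_force: [0.5, 0.5, -1.2]
grip_width: 0.0592
```

Run:
```python
from h import *
s=optics.snapshot("side");s=optics.snapshot("side")
go([.489,.020,.015])
cv2.imwrite("pics/c26.png",crop(s,295,180,80,90,6))
print(proj("side",[.489,.0195,.036]))
```

```text
t 31.47 pos [0.4895 0.014  0.0574] grip 59.2 F [ 0.2097 -0.4694 -0.7558] x [ 0.0012 -0.0014 -1.    ]
slide mm [42.4176  6.0784 -0.2419] jaw dir 2.6137193432622516
(np.float64(335.09337829131914), np.float64(229.9587113795762))
```

View pics/c26.png

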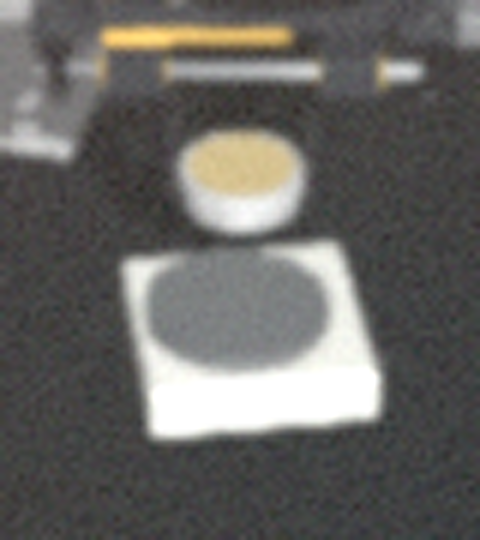

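>>> apply_moves([
  {"slide": [10, 3, -0.2], "yaw": 0, "grip": 50},
  {"slide": [22, 5, -0.2], "yaw": 0, "grip": 50},
  {"slide": [34, 6, -0.2], "yaw": 0, "grip": 50},
  {"slide": [42, 6, -0.2], "yaw": 0, "grip": 50},
  {"slide": [46, 6, -0.2], "yaw": 0, "grip": 50},
])

```text
clock: 31.88
position: [0.4864, 0.0259, 0.0096]
ee_rot: [-0.019, 0.708, 0.019, 0.706]
ft_force: [-0.3, -0.2, -1.4]
grip_width: 0.0592
```

Run:
```python
from h import *
s=optics.snapshot("side");s=optics.snapshot("side");s=optics.snapshot("side")
go([.489,.021,.002])
cv2.imwrite("pics/c27.png",crop(s,295,180,80,90,6))
```

```text
t 32.03 pos [0.4875 0.0251 0.0111] grip 59.2 F [ 0.1212  0.3806 -1.4476] x [-0.0005 -0.     -1.    ]
slide mm [ 9.0782 -4.151   1.3132] jaw dir 3.0175455525759034
```

View pics/c27.png

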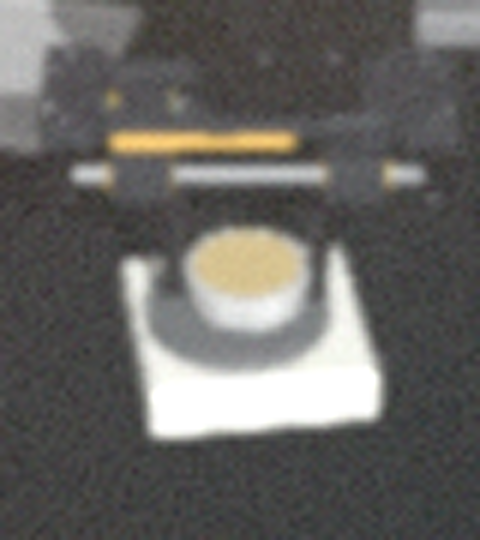

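>>> apply_moves([
  {"slide": [2, -2, 1.5], "yaw": 0, "grip": 50},
  {"slide": [4, -3.5, 2.5], "yaw": 0, "grip": 50},
  {"slide": [6, -3.5, 2.5], "yaw": 0, "grip": 50},
  {"slide": [8, -3.5, 2.5], "yaw": 0, "grip": 50},
  {"slide": [8, -3.5, 2.5], "yaw": 0, "grip": 50},
])

```text
clock: 32.45
position: [0.4905, 0.0212, 0.0031]
ee_rot: [-0.018, 0.707, 0.018, 0.707]
ft_force: [0.1, 0.4, -0.8]
grip_width: 0.0594
```

Run:
```python
from h import *
s=optics.snapshot("side");s=optics.snapshot("side");s=optics.snapshot("side")
go([.489,.021,.002])
cv2.imwrite("pics/c28.png",crop(s,295,180,80,90,6))
```

```text
t 32.6 pos [0.4903 0.0213 0.0032] grip 58.8 F [-0.1721  0.5799 -1.1663] x [-0.0001  0.0001 -1.    ]
slide mm [ 1.2151 -0.2815 -1.3176] jaw dir 2.9801181684493896
```

View pics/c28.png

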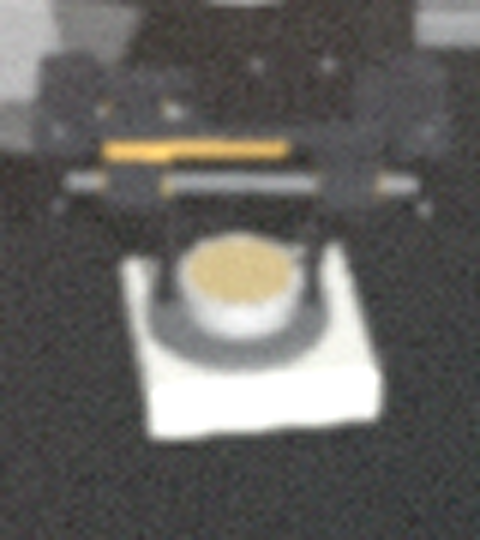

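>>> apply_moves([
  {"slide": [0.6, 1, 0], "yaw": 0, "grip": 50},
  {"slide": [1.2, 1, 0], "yaw": 0, "grip": 50},
  {"slide": [1.3, 1, 0], "yaw": 0, "grip": 50},
  {"slide": [1.3, 1, 0], "yaw": 0, "grip": 50},
  {"slide": [1.3, 1, 0], "yaw": 0, "grip": 50},
])

```text
clock: 33.02
position: [0.4904, 0.0218, 0.0029]
ee_rot: [-0.018, 0.707, 0.018, 0.707]
ft_force: [-6.1, -3.1, 15.2]
grip_width: 0.0594
```

Contact. Releasing, then rising.

>>> apply_moves([
  {"slide": [0, 0, 0], "yaw": 0, "grip": 80},
  {"slide": [0, 0, 0], "yaw": 0, "grip": 80},
  {"slide": [0, 0, 0], "yaw": 0, "grip": 80},
  {"slide": [0, 0, 0], "yaw": 0, "grip": 80},
  {"slide": [-5, 0, 0], "yaw": 0, "grip": 80},
])

```text
clock: 33.43
position: [0.4896, 0.0223, 0.0063]
ee_rot: [-0.019, 0.707, 0.018, 0.706]
ft_force: [-0.0, 0.4, 0.1]
grip_width: 0.0784
```

>>> apply_moves([
  {"slide": [-15, 0, 0], "yaw": 0, "grip": 87},
  {"slide": [-30, 0, 0], "yaw": 0, "grip": 87},
  {"slide": [-45, 0, 0], "yaw": 0, "grip": 87},
  {"slide": [-60, 0, 0], "yaw": 0, "grip": 87},
  {"slide": [-65, 0, 0], "yaw": 0, "grip": 87},
])

```text
clock: 33.85
position: [0.4915, 0.0225, 0.0741]
ee_rot: [-0.018, 0.706, 0.019, 0.708]
ft_force: [0.4, 0.6, -0.0]
grip_width: 0.087
```

Run:
```python
from h import *
s=optics.snapshot("side")
go([.354,.3185,.06],2.7)
cv2.imwrite("pics/c29.png",crop(s,295,180,80,90,6))
```

```text
t 33.9 pos [0.4916 0.0226 0.074 ] grip 86.7 F [0.6567 0.1993 0.5731] x [ 0.003   0.0012 -1.    ]
slide mm [  13.9316  302.6635 -122.0975] jaw dir 2.9752529102250675
yaw rad 0.004804069559123722 j7 -0.01354845460914697
```

View pics/c29.png

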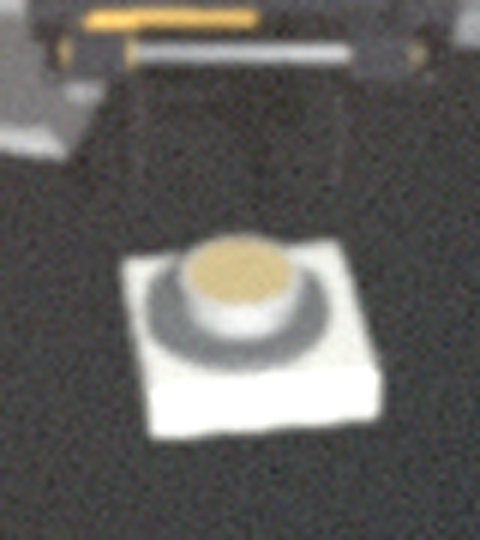

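The large dish sits on the plate, looking centred. Back for the slide box.

>>> apply_moves([
  {"slide": [0, 25, -10], "yaw": 0, "grip": 87},
  {"slide": [0, 60, -24], "yaw": 0, "grip": 87},
  {"slide": [0, 97, -39], "yaw": 0, "grip": 87},
  {"slide": [0, 134, -54], "yaw": 0, "grip": 87},
  {"slide": [0, 170, -69], "yaw": 0, "grip": 87},
])

```text
clock: 34.32
position: [0.4111, 0.1899, 0.0714]
ee_rot: [-0.018, 0.707, 0.018, 0.707]
ft_force: [0.5, 0.6, 0.5]
grip_width: 0.087
```

>>> apply_moves([
  {"slide": [0, 36, -14], "yaw": 0, "grip": 87},
  {"slide": [0, 72, -28], "yaw": 0, "grip": 87},
  {"slide": [0, 105, -42], "yaw": 0, "grip": 87},
  {"slide": [0, 128, -51], "yaw": 0, "grip": 87},
  {"slide": [0, 133, -53], "yaw": 0, "grip": 87},
])

```text
clock: 34.73
position: [0.3497, 0.3226, 0.0712]
ee_rot: [-0.02, 0.707, 0.021, 0.706]
ft_force: [-0.6, 0.5, -0.4]
grip_width: 0.087
```

Run:
```python
from h import *
s=optics.snapshot("side")
t=np.mean([optics.snapshot("top").astype(float) for _ in range(3)],0)
go([.353,.319,-.026],2.7)
cv2.imwrite("pics/c30.png",np.hstack([crop(t/1.5,155,255,50,38,8),crop(s/1.2,360,285,50,38,8)]))
```

```text
t 34.93 pos [0.3532 0.3173 0.0714] grip 87.0 F [-0.6958  0.2642 -0.2031] x [-0.0004 -0.001  -1.    ]
slide mm [97.434   1.8331 -0.0433] jaw dir 2.915848114179203
yaw rad 0.0037672602766478627 j7 -0.7556873506901733
```

View pics/c30.png

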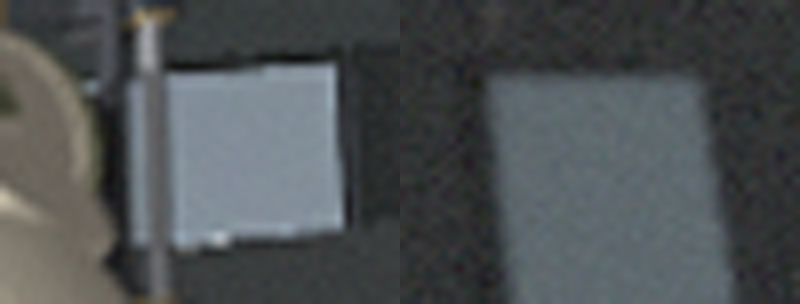

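The clasp shows at about u=182.5 on the −x side, near mid-length, so I grip 15 mm to +y of the centre to keep the pad off it.

>>> apply_moves([
  {"slide": [20, 8, 0], "yaw": 0, "grip": 87},
  {"slide": [45, 15, 0], "yaw": 0, "grip": 87},
  {"slide": [70, 15.5, 0], "yaw": 0, "grip": 87},
  {"slide": [90, 15.5, 0], "yaw": 0, "grip": 87},
  {"slide": [97, 15.5, 0], "yaw": 0, "grip": 87},
])

```text
clock: 35.35
position: [0.3515, 0.331, -0.0278]
ee_rot: [-0.019, 0.708, 0.016, 0.706]
ft_force: [0.2, -0.3, -0.2]
grip_width: 0.087
```

>>> apply_moves([
  {"slide": [0, 0, 0], "yaw": 0, "grip": 55},
  {"slide": [0, 0, 0], "yaw": 0, "grip": 55},
  {"slide": [0, 0, 0], "yaw": 0, "grip": 55},
  {"slide": [0, 0, 0], "yaw": 0, "grip": 55},
  {"slide": [0, 0, 0], "yaw": 0, "grip": 55},
])

```text
clock: 35.77
position: [0.3529, 0.3348, -0.0238]
ee_rot: [-0.018, 0.706, 0.019, 0.707]
ft_force: [0.0, -0.7, 4.4]
grip_width: 0.0636
```

>>> apply_moves([
  {"slide": [0, 0, 0], "yaw": 0, "grip": 55},
  {"slide": [0, 0, 0], "yaw": 0, "grip": 55},
  {"slide": [0, 0, 0], "yaw": 0, "grip": 55},
  {"slide": [0, 0, 0], "yaw": 0, "grip": 55},
  {"slide": [0, 0, 0], "yaw": 0, "grip": 55},
])

```text
clock: 36.18
position: [0.3529, 0.3347, -0.0238]
ee_rot: [-0.018, 0.706, 0.019, 0.707]
ft_force: [0.9, -1.4, 7.2]
grip_width: 0.0633
```

>>> apply_moves([
  {"slide": [-6, 0, 0], "yaw": 0, "grip": 55},
  {"slide": [-20, 0, 0], "yaw": 0, "grip": 55},
  {"slide": [-50, 0, 0], "yaw": 0, "grip": 55},
  {"slide": [-80, 0, 0], "yaw": 0, "grip": 55},
  {"slide": [-105, 0, 0], "yaw": 0, "grip": 55},
])

```text
clock: 36.6
position: [0.3519, 0.334, 0.0821]
ee_rot: [-0.018, 0.707, 0.019, 0.707]
ft_force: [1.4, 0.6, -1.9]
grip_width: 0.0637
```

Run:
```python
from h import *
s=optics.snapshot("side")
go([.6267,-.2168,.08],-11.1)
cv2.imwrite("pics/c31.png",crop(s,340,210,90,90,6))
```

```text
t 36.65 pos [0.3538 0.3361 0.0867] grip 63.6 F [2.764  2.0742 3.1725] x [ 0.0042  0.0057 -1.    ]
slide mm [   4.6881 -566.2546  243.9593] jaw dir 2.959209873755272
yaw rad 0.2453795025259257 j7 -0.7789735029944824
```

View pics/c31.png

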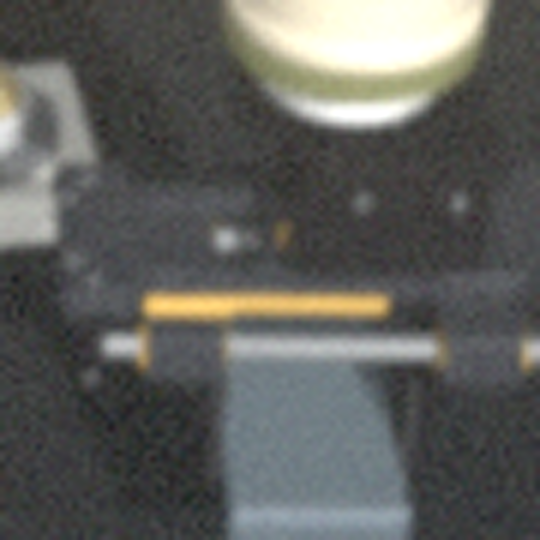

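>>> apply_moves([
  {"slide": [0, -15, 6], "yaw": 0, "grip": 55},
  {"slide": [0, -40, 17], "yaw": 0, "grip": 55},
  {"slide": [0, -70, 30], "yaw": 0, "grip": 55},
  {"slide": [0, -103, 44], "yaw": 0, "grip": 55},
  {"slide": [0, -138, 60], "yaw": 0, "grip": 55},
])

```text
clock: 37.07
position: [0.4189, 0.1984, 0.0802]
ee_rot: [-0.019, 0.707, 0.019, 0.707]
ft_force: [1.4, 0.7, -2.2]
grip_width: 0.0637
```

>>> apply_moves([
  {"slide": [0, -34, 15], "yaw": 0, "grip": 55},
  {"slide": [0, -68, 30], "yaw": 0, "grip": 55},
  {"slide": [0, -102, 44], "yaw": 0, "grip": 55},
  {"slide": [0, -136, 59], "yaw": 0, "grip": 55},
  {"slide": [0, -170, 74], "yaw": 0, "grip": 55},
])

```text
clock: 37.48
position: [0.502, 0.0318, 0.0803]
ee_rot: [-0.018, 0.707, 0.019, 0.707]
ft_force: [0.5, 0.9, -1.4]
grip_width: 0.0636
```

Run:
```python
from h import *
go([.6267,-.2168,.08],-11.1)
```

```text
t 37.48 pos [0.502  0.0318 0.0803] grip 63.6 F [ 0.5342  0.8551 -1.435 ] x [ 0.0002  0.0007 -1.    ]
slide mm [   0.1197 -254.8173  111.5218] jaw dir 2.9972527637114688
yaw rad 0.24604347621263528 j7 -0.02036512107948259
```

>>> apply_moves([
  {"slide": [0, -34, 15], "yaw": 0, "grip": 55},
  {"slide": [0, -66, 29], "yaw": 0.03, "grip": 55},
  {"slide": [0, -98, 43], "yaw": 0.08, "grip": 55},
  {"slide": [0, -130, 57], "yaw": 0.13, "grip": 55},
  {"slide": [0, -160, 70], "yaw": 0.18, "grip": 55},
])

```text
clock: 37.9
position: [0.5804, -0.1243, 0.08]
ee_rot: [0.046, 0.706, -0.046, 0.706]
ft_force: [1.2, 0.1, -1.4]
grip_width: 0.0639
```

Run:
```python
from h import *
go([.6267,-.2168,.08],-11.1)
```

```text
t 37.9 pos [ 0.5804 -0.1243  0.08  ] grip 63.9 F [ 1.181   0.1128 -1.3688] x [ 0.      0.0003 -1.    ]
slide mm [  0.0151 -85.6612  57.9351] jaw dir -7.463983437307515
yaw rad 0.06346046067603076 j7 0.19932499379165453
```

>>> apply_moves([
  {"slide": [0, -26, 17], "yaw": 0.03, "grip": 55},
  {"slide": [0, -52, 34], "yaw": 0.06, "grip": 55},
  {"slide": [0, -72, 48], "yaw": 0.063, "grip": 55},
  {"slide": [0, -82, 56], "yaw": 0.063, "grip": 55},
  {"slide": [0, -82, 56], "yaw": 0.063, "grip": 55},
])

```text
clock: 38.32
position: [0.625, -0.2146, 0.0797]
ee_rot: [0.068, 0.704, -0.069, 0.704]
ft_force: [-0.3, 0.4, -1.9]
grip_width: 0.0637
```

Run:
```python
from h import *
s=optics.snapshot("side");t=optics.snapshot("top");s=optics.snapshot("side")
go([.6267,-.2168,.01],-11.1)
cv2.imwrite("pics/c32.png",np.hstack([crop(t,310,140,90,90,5),crop(s,255,110,90,90,5)]))
```

```text
t 38.47 pos [ 0.6247 -0.2101  0.0796] grip 63.3 F [-0.7383  0.6642 -1.9078] x [-0.0007  0.001  -1.    ]
slide mm [69.6311 -6.2401  3.2441] jaw dir -10.908401361121621
yaw rad 0.0033440270907672594 j7 0.30021857357919757
```

View pics/c32.png

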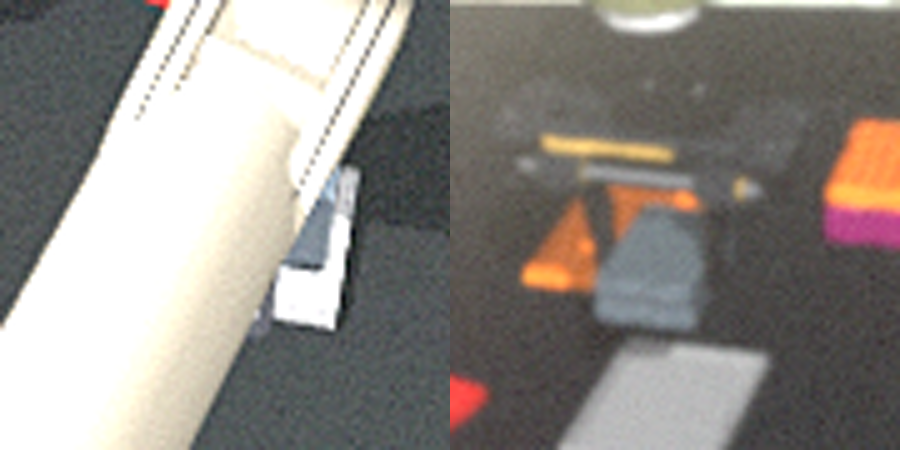

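>>> apply_moves([
  {"slide": [16, -4, 2], "yaw": 0.003, "grip": 55},
  {"slide": [36, -6, 3], "yaw": 0.003, "grip": 55},
  {"slide": [56, -6, 3], "yaw": 0.003, "grip": 55},
  {"slide": [72, -6, 3], "yaw": 0.003, "grip": 55},
  {"slide": [80, -6, 3], "yaw": 0.003, "grip": 55},
])

```text
clock: 38.88
position: [0.6252, -0.2159, -0.0034]
ee_rot: [0.069, 0.705, -0.068, 0.703]
ft_force: [-0.4, 0.1, -2.3]
grip_width: 0.0639
```

Run:
```python
from h import *
s=optics.snapshot("side");t=optics.snapshot("top");s=optics.snapshot("side")
go([.6267,-.2168,-.0205],-11.1)
p=np.array(env.state()["position"])
cv2.imwrite("pics/c33.png",np.hstack([crop(t,310,140,90,90,5),crop(s,255,130,90,90,5)]))
```

```text
t 39.03 pos [ 0.6265 -0.217  -0.0006] grip 63.3 F [ 0.4636  0.2641 -0.737 ] x [-0.001   0.0005 -1.    ]
slide mm [19.8929  0.248   0.1772] jaw dir -11.08098156486613
yaw rad 0.0003319343116630509 j7 0.34121326295195026
```

View pics/c33.png

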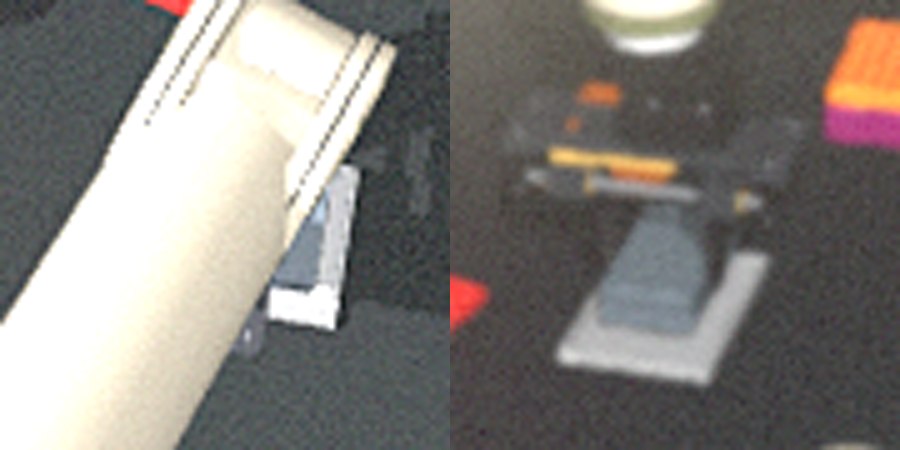

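>>> apply_moves([
  {"slide": [5, 0, 0], "yaw": 0, "grip": 55},
  {"slide": [10, 0, 0], "yaw": 0, "grip": 55},
  {"slide": [15, 0, 0], "yaw": 0, "grip": 55},
  {"slide": [18.5, 0, 0], "yaw": 0, "grip": 55},
  {"slide": [18.5, 0, 0], "yaw": 0, "grip": 55},
])

```text
clock: 39.45
position: [0.6264, -0.2174, -0.0195]
ee_rot: [0.069, 0.704, -0.068, 0.703]
ft_force: [-0.8, -0.1, -1.7]
grip_width: 0.0636
```

Run:
```python
from h import *
s=optics.snapshot("side")
go([.6267,-.2168,-.0205],-11.1)
cv2.imwrite("pics/c34.png",crop(s,255,150,90,70,8))
```

```text
t 39.5 pos [ 0.6266 -0.2176 -0.019 ] grip 63.7 F [ 0.3594 -0.3165 -1.9446] x [-0.0006  0.0002 -1.    ]
slide mm [ 1.5275  0.777  -0.0484] jaw dir -11.1183444960219
yaw rad -0.0003201718552010933 j7 0.3495433296744409
```

View pics/c34.png

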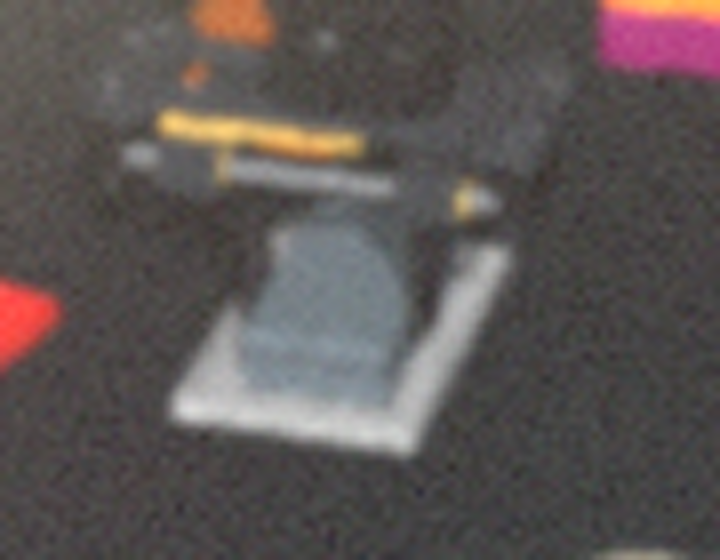

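Inside the walls. The last 1–2 mm, then release.

>>> apply_moves([
  {"slide": [0.7, 0.5, 0], "yaw": 0, "grip": 55},
  {"slide": [1.4, 0.5, 0], "yaw": 0, "grip": 55},
  {"slide": [1.6, 0.5, 0], "yaw": 0, "grip": 55},
  {"slide": [1.6, 0.5, 0], "yaw": 0, "grip": 55},
  {"slide": [1.6, 0.5, 0], "yaw": 0, "grip": 55},
])

```text
clock: 39.92
position: [0.627, -0.2172, -0.0201]
ee_rot: [0.069, 0.704, -0.068, 0.704]
ft_force: [-0.8, 0.5, -1.2]
grip_width: 0.0638
```

>>> apply_moves([
  {"slide": [0.7, 0, 0], "yaw": 0, "grip": 55},
  {"slide": [1.2, 0, 0], "yaw": 0, "grip": 55},
  {"slide": [1.2, 0, 0], "yaw": 0, "grip": 55},
  {"slide": [1.2, 0, 0], "yaw": 0, "grip": 55},
  {"slide": [1.2, 0, 0], "yaw": 0, "grip": 55},
])

```text
clock: 40.33
position: [0.6271, -0.2172, -0.0206]
ee_rot: [0.069, 0.704, -0.068, 0.704]
ft_force: [-3.5, 1.8, 5.6]
grip_width: 0.0635
```

Contact at −0.0206 (predicted −0.0208). Opening and rising.

>>> apply_moves([
  {"slide": [0, 0, 0], "yaw": 0, "grip": 84},
  {"slide": [0, 0, 0], "yaw": 0, "grip": 84},
  {"slide": [0, 0, 0], "yaw": 0, "grip": 84},
  {"slide": [0, 0, 0], "yaw": 0, "grip": 84},
  {"slide": [-5, 0, 0], "yaw": 0, "grip": 84},
])

```text
clock: 40.75
position: [0.6263, -0.2169, -0.0172]
ee_rot: [0.069, 0.704, -0.068, 0.703]
ft_force: [-0.5, -0.3, 0.2]
grip_width: 0.0827
```

>>> apply_moves([
  {"slide": [-20, 0, 0], "yaw": 0, "grip": 84},
  {"slide": [-50, 0, 0], "yaw": 0, "grip": 84},
  {"slide": [-85, 0, 0], "yaw": 0, "grip": 84},
  {"slide": [-120, 0, 0], "yaw": 0, "grip": 84},
  {"slide": [-150, 0, 0], "yaw": 0, "grip": 84},
])

```text
clock: 41.17
position: [0.6271, -0.2175, 0.1365]
ee_rot: [0.069, 0.703, -0.069, 0.704]
ft_force: [0.8, -0.9, 0.1]
grip_width: 0.0836
```

Run:
```python
from h import *
s=optics.snapshot("side");t=optics.snapshot("top")
go([.5,.2,.13])
cv2.imwrite("pics/s35.png",s);cv2.imwrite("pics/t35.png",t)
```

```text
t 41.27 pos [ 0.6296 -0.2187  0.1399] grip 84.0 F [0.6288 0.2624 0.1634] x [ 0.0086 -0.002  -1.    ]
slide mm [   7.9562  385.7524 -208.1266] jaw dir -11.136839380403078
```

View pics/s35.png

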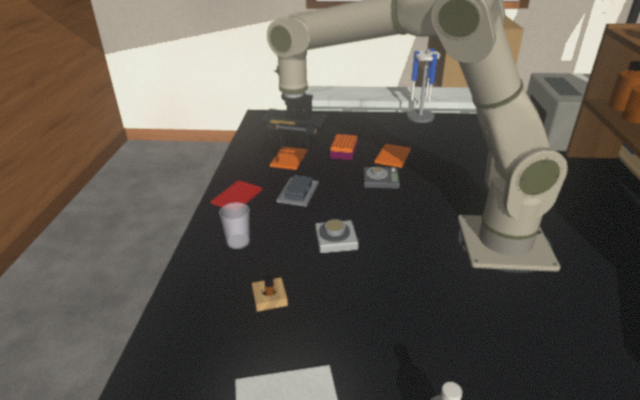

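View pics/t35.png

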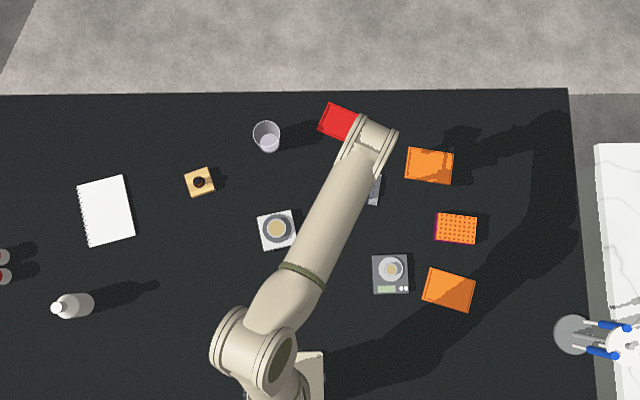

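Everything looks placed. Moving the arm off the tray for a measured final check.

>>> apply_moves([
  {"slide": [0, 30, -20], "yaw": 0, "grip": 84},
  {"slide": [0, 62, -40], "yaw": 0, "grip": 84},
  {"slide": [0, 95, -58], "yaw": 0, "grip": 84},
  {"slide": [0, 130, -74], "yaw": 0, "grip": 84},
  {"slide": [0, 160, -90], "yaw": 0, "grip": 84},
])

```text
clock: 41.68
position: [0.5686, -0.0403, 0.1333]
ee_rot: [0.068, 0.704, -0.068, 0.704]
ft_force: [0.5, 0.8, 0.3]
grip_width: 0.0839
```

>>> apply_moves([
  {"slide": [0, 32, -14], "yaw": 0, "grip": 84},
  {"slide": [0, 66, -30], "yaw": 0, "grip": 84},
  {"slide": [0, 100, -46], "yaw": 0, "grip": 84},
  {"slide": [0, 134, -60], "yaw": 0, "grip": 84},
  {"slide": [0, 168, -74], "yaw": 0, "grip": 84},
])

```text
clock: 42.1
position: [0.5284, 0.138, 0.1336]
ee_rot: [0.069, 0.704, -0.068, 0.704]
ft_force: [0.1, -1.0, -0.2]
grip_width: 0.0837
```

>>> apply_moves([
  {"slide": [0, 34, -10], "yaw": 0, "grip": 84},
  {"slide": [0, 68, -22], "yaw": 0, "grip": 84},
  {"slide": [0, 102, -34], "yaw": 0, "grip": 84},
  {"slide": [0, 120, -40], "yaw": 0, "grip": 84},
  {"slide": [0, 120, -40], "yaw": 0, "grip": 84},
])

```text
clock: 42.52
position: [0.511, 0.2675, 0.1329]
ee_rot: [0.066, 0.704, -0.066, 0.704]
ft_force: [-0.4, -0.3, 0.2]
grip_width: 0.084
```

Run:
```python
from h import *
s=optics.snapshot("side");t=optics.snapshot("top")
go([.5,.2,.13])
t=np.mean([optics.snapshot("top").astype(float) for _ in range(3)],0)/1.4
W=lambda x,y:crop(t,x,y,66,50,6)
cv2.imwrite("pics/c36.png",np.vstack([np.hstack([W(175,155),W(245,202)]),np.hstack([W(360,247),W(322,160)])]))
```

```text
t 42.62 pos [0.5128 0.262  0.1332] grip 84.2 F [ 0.1904 -0.9792 -0.3007] x [-0.0004 -0.0007 -1.    ]
slide mm [  3.2718 -63.2716  -0.7075] jaw dir -11.036240841808205
```

View pics/c36.png

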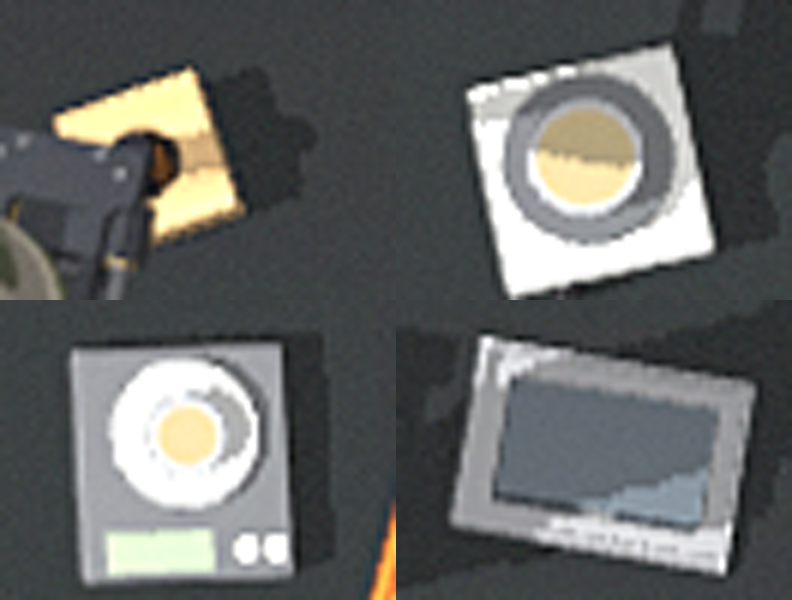

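Run:
```python
from h import *
P=lambda o,p,z:px("top",*cr(*o,*p),z)[:2]
print("large-plate",(P((245,202),(585-396,155.5),.054)-P((245,202),(589-396,158),.036))*1e3)
print("small-pan",(P((360,247),(188,435-300),.044)-P((360,247),(185,433-300),.030))*1e3)
b=np.mean([P((322,160),(x-396,y-300),.033) for x,y in((508,376),(717,406),(702,526),(495,497))],0)
tr=np.mean([P((322,160),(x-396,y-300),.009) for x,y in((484,336),(754,382),(726,574),(450,526))],0)
print("box-tray",(b-tr)*1e3)
t=cv2.imread("pics/t35.png");s=cv2.imread("pics/s35.png")
cv2.imwrite("pics/c37.png",np.hstack([crop(t/1.3,175,160,50,45,8),crop(s,245,265,50,45,8)]))
```

```text
large-plate [-0.4063  0.7844]
small-pan [-1.2107  0.6134]
box-tray [-2.7016  1.0344]
```

View pics/c37.png

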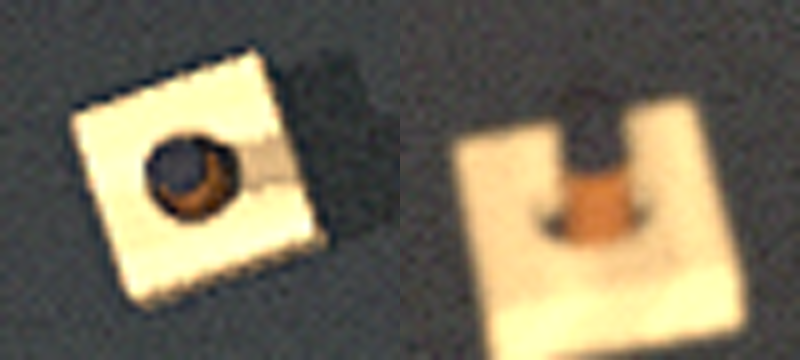

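Run:
```python
from h import *
P=lambda p,z:px("top",*cr(175,160,*p,8),z)[:2]
print("vial-hole mm",(P((180,166),.058)-P((193,177),.025))*1e3)
s=env.state(); print(s["clock"],np.abs(s["qd"]).max(),s["ft_force"])
print(env.sign_off())
```

```text
vial-hole mm [-1.8686 -2.2783]
42.7667 0.003775413953513761 [ 0.2361 -0.8798 -1.1064]
the job is handed in; nothing more can be done
None
```

I took the pile apart, put all four things on their stations, and handed the job in at 42.8 s of the 122 s allowed. The hand-in reports no verdict, so the result rests on my own last checks.

| Thing | Offset from station centre (top camera) | Allowed |
|---|---|---|
| Vial in the hole | about 3 mm | 10 mm |
| Small dish on the balance pan | about 1.4 mm | 12 mm |
| Large dish on the stirrer plate | about 1 mm | 12 mm |
| Slide box in the grey steel tray | about 3 mm | 23 mm |

- **Placing:** All four look upright or flat in the last pictures. The vial, large dish and slide box settled with clear contact at the computed height. The small dish settled with only a light touch of about 5 N.
- **Bystanders:** The gripper was clear of everything. The beaker and the tip rack look unmoved by eye, but I did not measure them.
- **Failed first grasp:** The first try at the vial closed on air above the cap. The reported tool height reads about 39 mm too low. I found this by touching the bare bench, where the wrist force reached about 70 N of the 120 N allowed, and corrected for it from then on.
- **Camera disagreement:** The two cameras differed by 3–5 mm on the stirrer position, and I placed the dish between the two readings.

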